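# Set out the hook tags and slates on the sloping patio display

### The job

Set out the stall's sloping display: hook every black key tag that is on the table onto a ring of its own, passing its C hook round through the ring along the curve of the hook so that the tag hangs down the slope from the ring by the crown of the hook, and lay the two slate olive boards flat on the panel side by side, each lengthwise up the slope with its lower end resting against the ledge. Use any rings, in any order; leave the pill timer and the olive dish undisturbed.

Things in the scene. Friction and masses are not known exactly. Their poses are not given: they have to be found in the camera images.
- panel: fixed light wood panel of the display stand, 192 mm up the slope x 435 wide, sloped 25 degrees, low edge nearest the robot. Origin: on its face, mid-width, at the ledge's inner side; x up the slope, y left along the ledge, z square out of the face. The ledge spans the full width at x -12 to 0 and stands 14 mm above the face. Three rings stand at x = 150; y 50 to 217 is a bay without rings
- ring1 (a point): centre of the left one of three upright steel rings, at (150, 17.5, 22) mm in the panel's frame, with its axes. Ring: inner radius 14, outer 20, wire 6 mm; it stands square on the panel in the panel's x-z plane, so the way through it runs along the panel's y; its lowest inside point is 8 mm above the face
- ring2 (a point): centre of the middle one of three upright steel rings, at (150, -67.5, 22) mm in the panel's frame, with its axes. Ring: inner radius 14, outer 20, wire 6 mm; it stands square on the panel in the panel's x-z plane, so the way through it runs along the panel's y; its lowest inside point is 8 mm above the face
- ring3 (a point): centre of the right one of three upright steel rings, at (150, -152.5, 22) mm in the panel's frame, with its axes. Ring: inner radius 14, outer 20, wire 6 mm; it stands square on the panel in the panel's x-z plane, so the way through it runs along the panel's y; its lowest inside point is 8 mm above the face
- tag1: matt black aluminium hook key tag lying flat: plate 62 x 30 x 8 mm; from the middle of one end a 7 mm round bar goes straight on 14 mm, then bends into an open C hook in the plate's plane (see hook1); 103 mm long in all, 60 g; may be absent. Origin: underside of the plate's centre; x along the plate to the hook end, z up, y to the left. Grip across the 30 mm width
- tag2: matt black aluminium hook key tag lying flat: plate 62 x 30 x 8 mm; from the middle of one end a 7 mm round bar goes straight on 14 mm, then bends into an open C hook in the plate's plane (see hook2); 103 mm long in all, 60 g; may be absent. Origin: underside of the plate's centre; x along the plate to the hook end, z up, y to the left. Grip across the 30 mm width
- tag3: matt black aluminium hook key tag lying flat: plate 62 x 30 x 8 mm; from the middle of one end a 7 mm round bar goes straight on 14 mm, then bends into an open C hook in the plate's plane (see hook3); 103 mm long in all, 60 g; may be absent. Origin: underside of the plate's centre; x along the plate to the hook end, z up, y to the left. Grip across the 30 mm width
- hook1 (a point): centre of tag1's C arc, at (45, -24, 4) mm in the tag's frame, same axes. The bar's centre line is a 24 mm radius circle about it, in mid-thickness: from the shank (its +y side, where the bar leaves the plate) over the crown (its +x side) to the tip on its -y side, 195 degrees in all, the tip pointing back alongside the plate
- hook2 (a point): centre of tag2's C arc, at (45, -24, 4) mm in the tag's frame, same axes. The bar's centre line is a 24 mm radius circle about it, in mid-thickness: from the shank (its +y side, where the bar leaves the plate) over the crown (its +x side) to the tip on its -y side, 195 degrees in all, the tip pointing back alongside the plate
- hook3 (a point): centre of tag3's C arc, at (45, -24, 4) mm in the tag's frame, same axes. The bar's centre line is a 24 mm radius circle about it, in mid-thickness: from the shank (its +y side, where the bar leaves the plate) over the crown (its +x side) to the tip on its -y side, 195 degrees in all, the tip pointing back alongside the plate
- slate1: a small slate olive board (there are two alike): a plain dark grey slab 120 x 50 x 9 mm, 130 g, starts lying flat on the table. Origin: centre of its underside; x along its 120 mm length, y across its 50 mm width (grip it across this), z up
- slate2: a small slate olive board (there are two alike): a plain dark grey slab 120 x 50 x 9 mm, 130 g, starts lying flat on the table. Origin: centre of its underside; x along its 120 mm length, y across its 50 mm width (grip it across this), z up
- timer: a round blue pill timer, 76 mm across, 26 mm high, lying on the table to the right, near the robot; not to be disturbed. Origin: centre of its underside
- dish: a round white ceramic olive dish, 130 mm across, 35 mm high, on the far side of the table; not to be disturbed. Origin: centre of its underside

How it is judged:
By the outcome, as a careful person would: the job done as asked, in the order asked, and still so for the second after the job is handed in, with the robot touching nothing.
Of tag1, tag2, tag3 only 2 to 3 are there at a start; the rules pass over those that are not, and their reading is None.
At some moment in a run one of tag1, tag2, tag3, slate1, slate2 may be knocked a few centimetres aside while the robot is not near it.
It also fails if it takes over 210 s, if anything falls off the work surface, if the arm or the gripper's body presses on something with over 40 N, if the wrist force passes 120 N, or if a joint passes its speed limit or range.

### The arm

A 7-joint arm with a two-finger parallel gripper is mounted at the origin on the work surface. World frame = base frame: x ahead of the robot, y to its left, z up, the work surface at z = 0. Lengths are in m, angles in rad, forces in N, time in s.
With the tool pointing down it reaches from about 0.35 to 0.9 m from the base axis. Payload 8.1 kg.
Tool frame: the origin (TCP) lies on the centre line of the jaws, within the pads' length; the fingertips stand 19 mm ahead of it and the grasp point (between the pads) is the TCP; z points along the fingers, y is the direction in which the jaws open and shut (so a half turn about z gives the same grasp; the last joint's range is limited). The gripper opens to 92 mm and grips with 3 to 60 N. Pads are 19 mm wide; open, the fingers measure 130 mm over their backs; the gripper's body (75 mm by 190 mm) begins 47 mm behind the grasp point.
Start: joints at [1.051, 0.434, 0.025, 1.573, -0.012, 1.134, -0.075], TCP at [0.253, -0.572, 0.246] pointing down, gripper open.
Joint ranges: [-2.62, 2.62], [-0.44, 2.09], [-1.27, 1.32], [0.08, 2.57], [-1.32, 4.46], [0.12, 2], [-2.74, 2.74]. Speed limits (rad/s): [2.22, 2.22, 3.01, 3.01, 3.14, 3.14, 3.14].

### API

Orientations are given as a rotation vector (axis times angle).
In Python, from cell import monitor, imaging, workorder, outline_of gives the robot as it stands.
- The arm moves only by the tool move_arm, never from a script. Its argument "series" is a list of rows, each a list of 6 numbers: the shift along the world's x, y, z in cm, then the turn, a rotation vector about the world's x, y, z in degrees. A call has 1 to 8 rows; each row shifts and turns the commanded pose from where the row before left it; what a row does not reach is not made up. A row lasts 1/10 s, in which the tool goes at most 50 mm and 8.59 degrees, less where a joint would pass 70% of its speed; a pose out of reach is approached as far as the arm can. A call with a gripper value outside its range is refused whole. "grip" is the opening, from 0 (shut) to 1 (fully open), set as the call begins (left out, the last holds). The fingers move at their own pace and stop on an object; "force" is the grip in N (left out, the last holds). Time passes only in rows, so rows that do not move let the fingers close. It gives the time, the measured TCP pose, the force and the opening at its end, in the units of the state.
- monitor.observe(): the state, without advancing time (a new reading comes with each control period).
- imaging.get_image(name): name is "side" or "top" or "wrist"; returns a dict with "color" (480x640x3 uint8, red, green, blue), "fx", "fy", "cx", "cy" (pixels), "dist_coeffs" ([k1, k2, p1, p2, k3] as OpenCV has them; the pictures are not rectified), "rvec" (rotation vector, rad) and "tvec" (3), from world to camera coordinates, as OpenCV has them; the wrist camera has in their place "mount" (4x4, takes a point from camera to tool coordinates, whose origin is the TCP and whose axes are the flange's). Camera axes: x right, y down, z forward; pixel columns grow to the right and rows downward; lengths in m; the calibration is good to about 2 mm. A picture is of the moment at which its call begins: read the wrist's pose just before it. There is no depth.
- workorder.sign_off(): hands the job in, once; it reports no verdict.
Trained networks look in the newest picture that a camera, given by its name, has taken for a name from the list of things; names that differ only in an ending like _2 or _b are one class to them, and where a whole thing is asked for, a point or a joint stands for the part that bears it (a point fixed in the world has none). Each returns a list of dicts, best first, with "p" (0 to 1); they miss things now and then, are a little off and sometimes report something else, mostly with a low value. They report only what shows in the picture. A call takes as long as a camera call.
- outline_of(camera, thing): "mask" (480x640 bool, what is visible of it) and "rect" ([left, top, width, height] in pixels, round what is visible of it).
The state is a dict: "clock": time; "joints": joint angles; "dq": joint speeds; "joint_efforts": joint torques, N m; "position": TCP position; "ee_rot": TCP orientation; "force": force on the tool from outside, world axes, zero at the start; "ft_torque": the same for the moment, N m; "width": opening from 0.0 (shut) to 1.0 (fully open).
Only numpy, scipy, OpenCV 4.12 (cv2) and the standard library are available. Lean on these libraries where they do the work, as an engineer would, in place of code of your own. Each camera call takes 0.05 s, during which the arm holds its last target. There are 200 camera calls.

## Working session

There is one attempt and no reset: what is moved stays moved. The work goes in short steps, Python scripts to look and compute and a tool call to move; the robot and the scene stay as the last step left them, time stands still between calls to the robot, and variables do not carry over. Pictures are saved under pics/ and viewed, about 12 in all and at most 16, crops included, and the job is handed in when it is done.

Besides the shell and the picture viewer there is one more tool, called after "Call:" by a JSON object that holds its "name" and its "arguments". move_arm: Moves the arm, as the interface text tells. Its arguments: {"type":"object","properties":{"series":{"type":"array"},"grip":{"type":"number"},"force":{"type":"number"}},"required":["series"]}

```bash
ls; mkdir -p pics; cat > h.py <<'E'
import numpy as np, cv2, sys
from cell import monitor, imaging, workorder, outline_of
from scipy.spatial.transform import Rotation as R
def snap(n,name=None):
    s=monitor.observe(); im=imaging.get_image(n)
    if name: cv2.imwrite('pics/%s.png'%name, im['color'][:,:,::-1])
    return s,im
def cam(im,s=None):
    K=np.array([[im['fx'],0,im['cx']],[0,im['fy'],im['cy']],[0,0,1.]])
    D=np.array(im['dist_coeffs'],float)
    if 'rvec' in im:
        Rw=cv2.Rodrigues(np.array(im['rvec'],float))[0]; t=np.array(im['tvec'],float).ravel()
    else:
        M=np.array(im['mount']); T=np.eye(4); T[:3,:3]=R.from_rotvec(s['ee_rot']).as_matrix(); T[:3,3]=s['position']
        C=np.linalg.inv(T@M); Rw=C[:3,:3]; t=C[:3,3]
    return K,D,Rw,t
def ray(c,px):
    K,D,Rw,t=c
    u=cv2.undistortPoints(np.array(px,float).reshape(-1,1,2),K,D).reshape(-1,2)
    d=np.c_[u,np.ones(len(u))]@Rw
    return -Rw.T@t, d
def onplane(c,px,z=0,n=(0,0,1),p0=None):
    n=np.array(n,float); p0=np.array([0,0,z]) if p0 is None else p0
    o,d=ray(c,px); k=((p0-o)@n)/(d@n); return o+d*k[:,None]
def proj(c,P):
    K,D,Rw,t=c
    return cv2.projectPoints(np.array(P,float).reshape(-1,1,3),cv2.Rodrigues(Rw)[0],t,K,D)[0].reshape(-1,2)
E
python3 - <<'E'
from h import *
s,im=snap('top','top0'); print(s)
print({k:v for k,v in im.items() if k!='color'})
c=cam(im)
for n in ['tag1','slate1','timer','dish','panel']:
    for r in outline_of('top',n):
        m=r['mask']; cs,_=cv2.findContours(m.astype(np.uint8),0,2); q=max(cs,key=cv2.contourArea)
        ce=np.array(np.nonzero(m)).mean(1)[::-1]
        print(n,round(r['p'],2),r['rect'],m.sum(),onplane(c,[ce],0.005)[0].round(3), [x for x in cv2.minAreaRect(q)])
s,im=snap('side','side0')
E
```

```text
pics
{'clock': 0.0, 'joints': array([ 1.05139587,  0.4352114 ,  0.0249962 ,  1.57408949, -0.01161053,
        1.13402815, -0.07508989]), 'dq': array([-3.29742292e-04, -1.41708328e-04, -4.75777639e-04, -3.33717494e-05,
        2.73156345e-03, -7.39243336e-05,  2.00567363e-03]), 'joint_efforts': array([-3.00159363e-04, -6.67843151e+01,  9.85104404e-01, -3.14455819e+01,
       -6.04941719e-02,  4.29167377e-02,  1.46975090e-04]), 'position': array([ 0.25276564, -0.57107267,  0.24495537]), 'ee_rot': array([-3.07215846e+00, -6.49534448e-01,  7.36011765e-04]), 'force': array([-0.47450767, -0.11439683,  0.04627448]), 'ft_torque': array([0.01258118, 0.01216097, 0.03047678]), 'width': 1.0001537551314787}
{'fx': 450.16817835910086, 'fy': 450.16817835910086, 'cx': 312.12398763441473, 'cy': 246.4203690883959, 'dist_coeffs': array([-0.00115564,  0.        ,  0.        ,  0.        ,  0.        ]), 'rvec': array([ 2.15347237, -2.13336379,  0.16389171]), 'tvec': array([-0.14843786,  0.52622125,  0.87479251])}
tag1 0.89 [430.8, 257.9, 26.1, 56.2] 653 [ 0.444 -0.414  0.005] [(442.7316589355469, 286.91
[... 578 characters left out ...]
ate1 0.55 [364.6, 272.9, 27.9, 63.0] 1400 [ 0.411 -0.283  0.005] [(378.9247131347656, 305.3173828125), (58.59868621826172, 24.416118621826172), 80.13418579101562]
timer 0.72 [365.4, 347.6, 38.4, 43.8] 1194 [ 0.284 -0.291  0.005] [(383.5, 368.5), (39.0, 37.0), 90.0]
timer 0.2 [26.7, 168.8, 246.7, 135.2] 22638 [0.554 0.194 0.005] [(150.08035278320312, 235.5150146484375), (103.9814682006836, 228.19541931152344), 81.13536834716797]
dish 0.57 [300.8, 104.9, 64.4, 59.3] 2736 [ 0.784 -0.184  0.005] [(331.5, 133.5), (57.0, 59.0), 90.0]
panel 0.71 [30.4, 169.0, 239.4, 135.3] 22814 [0.554 0.194 0.005] [(150.39010620117188, 235.3026885986328), (105.48056030273438, 229.0315399169922), 81.04336547851562]
```

View pics/top0.png

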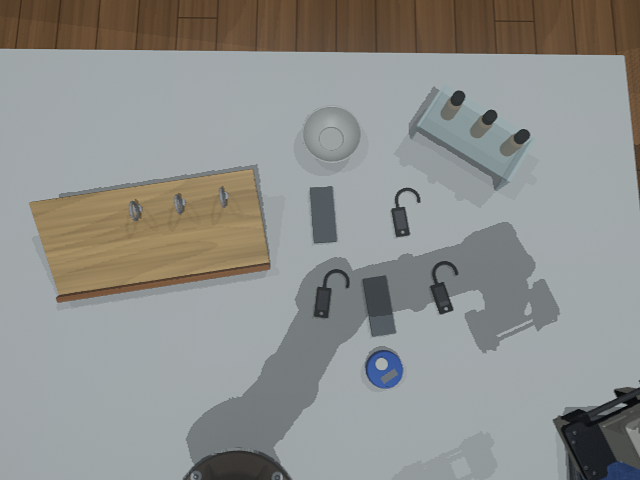

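View pics/side0.png

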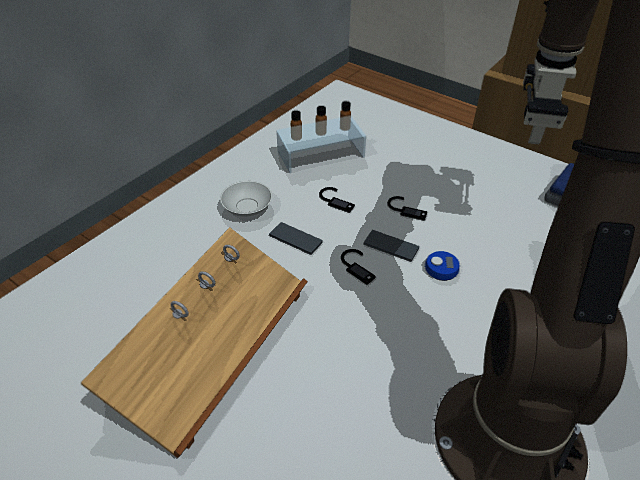

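The top and side pictures show three tags (plates at about (401,222), (441,297), (323,302) px in the top view), two slates at (323,214) and (379,305), the timer at (384,369), and the dish at (331,134). The panel is on the left, with rings at (136,210), (180,203), (223,197). Next I'll locate the panel.

```bash
python3 - <<'E'
from h import *
a=cv2.imread('pics/top0.png')[160:310,20:280]; b=cv2.imread('pics/side0.png')[220:465,70:320]
a=cv2.resize(a,None,fx=3,fy=3,interpolation=3)[:, :780]; b=cv2.resize(b,None,fx=2.4,fy=2.4,interpolation=3)
cv2.imwrite('pics/pa.png',a); cv2.imwrite('pics/pb.png',b)
E
```

```text
(no output)
```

View pics/pa.png

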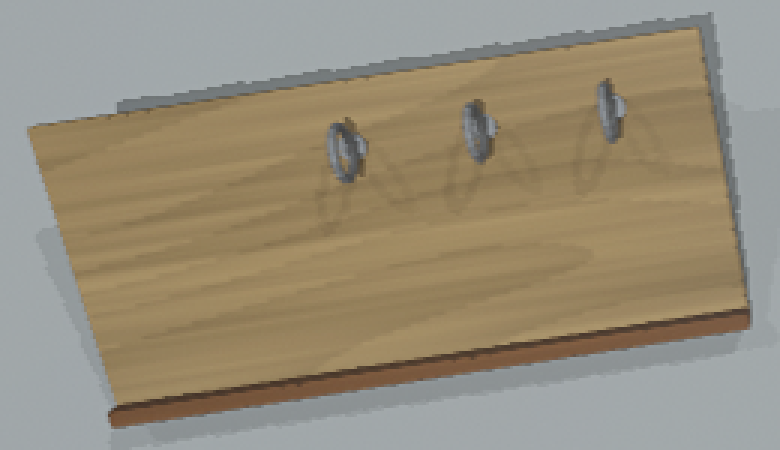

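View pics/pb.png

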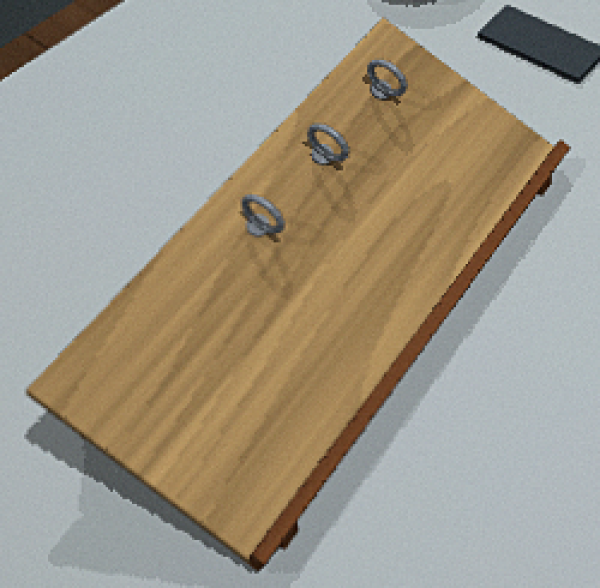

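```bash
cat > fitpanel.py <<'E'
from h import *
from scipy.optimize import least_squares
ct=cam(imaging.get_image('top')); cs=cam(imaging.get_image('side'))
T=lambda u,v:(20+(u+.5)/3-.5,160+(v+.5)/3-.5); S=lambda u,v:(70+(u+.5)/2.4-.5,220+(v+.5)/2.4-.5)
r=[(150,17.5,22),(150,-67.5,22),(150,-152.5,22)]
def P(L): return [*r,(L,217.5,0),(L,-217.5,0),(-12,217.5,14),(-12,-217.5,14)]
ot=np.array([T(345,152),T(479,132),T(610,111),T(30,128),T(698,28),T(111,427),T(749,328)])
os_=np.array([S(263,216),S(328,146),S(387,80),S(28,395),S(385,18),S(257,568),S(569,147)])
def pose(p): return R.from_euler('ZY',[p[3],-25],degrees=True), p[:3]
def f(p,full=False):
    Rm,t=pose(p); W=Rm.apply(np.array(P(p[4]*1000))/1000)+t
    e=np.r_[proj(ct,W)-ot,proj(cs,W)-os_]
    return e if full else e.ravel()
o=least_squares(f,[.5,.2,.03,10,.192],loss='soft_l1',x_scale=[.1,.1,.1,10,.1])
print(o.x.round(4)); print(f(o.x,True).round(1))
E
python3 fitpanel.py
```

```text
[0.4627 0.1595 0.0181 9.2893 0.1908]
[[ 0.   0. ]
 [-0.5  0.1]
 [-0.2  0.6]
 [-0.2  0.6]
 [ 0.9  0.9]
 [ 0.6 -0. ]
 [ 0.8  0.4]
 [-1.1  0. ]
 [-0.9 -0.5]
 [-0.8  0.1]
 [-1.3 -1.2]
 [-0.4  0.8]
 [ 1.5 -0.9]
 [-0.   1. ]]
```

```bash
cat >> h.py <<'E'
from scipy.optimize import minimize
PR=R.from_euler('ZY',[9.29,-25],degrees=True); PO=np.array([.4627,.1595,.0181])
def tagpts():  # filled sample points of tag outline at mid height, mm
    g=np.mgrid[-32:74:1.5,-54:20:1.5].reshape(2,-1).T
    pl=(abs(g[:,0])<=31)&(abs(g[:,1])<=15); sh=(g[:,0]>31)&(g[:,0]<=45)&(abs(g[:,1])<=3.5)
    d=g-[45,-24]; r=np.hypot(*d.T); a=np.degrees(np.arctan2(d[:,1],d[:,0]))
    return g[pl|sh|((abs(r-24)<=3.5)&(a<=90)&(a>=-105))]
def slatepts(): return np.mgrid[-60:60.1:2,-25:25.1:2].reshape(2,-1).T
def fit(c,mask,pts,z,hook=True):
    """planar pose x,y,yaw(deg) maximising overlap of blurred mask, at plane height z (m)"""
    h,w=mask.shape; ys,xs=np.nonzero(mask); q=onplane(c,np.c_[xs,ys],z)[:,:2]; ctr=q.mean(0)
    soft=cv2.GaussianBlur(mask.astype(np.float32),(0,0),1.0)
    soft_w=cv2.GaussianBlur(mask.astype(np.float32),(0,0),3.0)
    n0=pts.mean(0)/1000; B=(pts/1000-n0)
    def cost(p,s=soft):
        a=np.radians(p[2]*100); X=B@np.array([[np.cos(a),np.sin(a)],[-np.sin(a),np.cos(a)]])+p[:2]
        uv=proj(c,np.c_[X,np.full(len(X),z)]).astype(np.float32)
        v=cv2.remap(s,uv[:,0:1],uv[:,1:2],1)
        return -v.mean()
    best=min((minimize(cost,[*ctr,a/100],(soft_w,),method='Nelder-Mead',options=dict(initial_simplex=[[*ctr,a/100],[ctr[0]+.01,ctr[1],a/100],[ctr[0],ctr[1]+.01,a/100],[*ctr,a/100+.2]])) for a in range(-180,180,30)),key=lambda o:o.fun)
    x=best.x
    o=minimize(cost,x,method='Nelder-Mead',options=dict(initial_simplex=[x,x+[.004,0,0],x+[0,.004,0],x+[0,0,.05]]))
    a=np.radians(o.x[2]*100); ca,sa=np.cos(a),np.sin(a)
    org=o.x[:2]-np.array([[ca,-sa],[sa,ca]])@n0
    return org,(o.x[2]*100+180)%360-180,-o.fun
def look(camname,thing,z,pmin=.3):
    s,im=snap(camname); c=cam(im,s); out=[]
    for r in outline_of(camname,thing):
        if r['p']<pmin: continue
        org,a,sc=fit(c,r['mask'],tagpts() if 'tag' in thing else slatepts(),z)
        if 'slate' in thing: a=(a+90)%180-90
        out.append((org,a)); print(thing,camname,'p%.2f'%r['p'],org.round(4),'yaw %.1f'%a,'score %.2f'%sc,r['rect'])
    return out
def down(x,y,z,a): return np.array([x,y,z]),R.from_euler('ZX',[a,180],degrees=True)
def onpanel(p,phi): # tool at panel point p (mm), tag-yaw phi
    return PO+PR.apply(np.array(p)/1000), PR*R.from_euler('ZX',[phi,180],degrees=True)
def plan(targets,start=None,step=.045,ang=8.0):
    """targets list of (pos,R); prints rows from measured pose"""
    s=monitor.observe()
    p,r=(np.array(s['position']),R.from_rotvec(s['ee_rot'])) if start is None else start
    rows=[]
    for tp,tr in targets:
        d=tp-p; w=(tr*r.inv()).as_rotvec(degrees=True)
        n=max(1,int(np.ceil(max(np.linalg.norm(d)/step,np.linalg.norm(w)/ang))))
        for i in range(n):  # rounded cumulatively
            p2=p+d/n; r2=R.from_rotvec(w/n,degrees=True)*r
            row=np.r_[(d/n*100).round(2),(w/n).round(1)]; rows.append(row)
            p=p+row[:3]/100; r=R.from_rotvec(row[3:],degrees=True)*r; 
            d=tp-p if False else d*(1) 
        d=None
    for i in range(0,len(rows),8): print([[float(v) for v in x] for x in rows[i:i+8]])
    return p,r
E
python3 - <<'E'
from h import *
for t in look('top','tag1',.005): pass
look('top','slate1',.006)
s,im=snap('wrist','w0'); print({k:v for k,v in im.items() if k!='color'})
E
```

```text
tag1 top p0.96 [ 0.588  -0.3307] yaw 9.0 score 0.85 [391.8, 189.8, 31.6, 46.8]
tag1 top p0.93 [ 0.417 -0.166] yaw -7.0 score 0.84 [312.8, 271.9, 36.7, 42.6]
tag1 top p0.56 [ 0.4277 -0.4134] yaw 18.1 score 0.90 [431.2, 257.5, 26.3, 53.5]
tag1 top p0.45 [0.5696 0.1883] yaw -180.0 score 1.00 [29.7, 170.2, 241.6, 132.0]
slate1 top p0.78 [ 0.6024 -0.1664] yaw 4.8 score 0.92 [312.6, 182.1, 24.6, 61.9]
slate1 top p0.55 [ 0.4109 -0.2831] yaw 8.9 score 0.94 [363.3, 274.8, 33.3, 63.0]
{'fx': 416.060642462737, 'fy': 416.060642462737, 'cx': 313.51379612016393, 'cy': 237.9372558698398, 'dist_coeffs': array([-0.02392749,  0.        ,  0.        ,  0.        ,  0.        ]), 'mount': array([[ 7.10296448e-04, -9.64751921e-01, -2.63160078e-01,
         7.14496775e-02],
       [ 9.99999714e-01,  6.16445962e-04,  4.39195867e-04,
         3.04562940e-04],
       [-2.61491088e-04, -2.63160315e-01,  9.64752082e-01,
        -1.38847852e-01],
       [ 0.00000000e+00,  0.00000000e+00,  0.00000000e+00,
         1.00000000e+00]])}
```

```bash
python3 - <<'E'
t=open('h.py').read(); i=t.index('def plan('); 
t=t[:i]+'''def plan(targets,start=None,step=.045,ang=8.0):
    """rows (cm, deg) from the measured pose through targets [(pos,R)]"""
    s=monitor.observe()
    p,r=(np.array(s['position']),R.from_rotvec(s['ee_rot'])) if start is None else start
    rows=[]
    for tp,tr in targets:
        n=max(1,int(np.ceil(max(np.linalg.norm(tp-p)/step,(tr*r.inv()).magnitude()*57.3/ang))))
        for k in range(n,0,-1):
            row=np.r_[((tp-p)*100/k).round(2),((tr*r.inv()).as_rotvec(degrees=True)/k).round(1)]; rows.append(row)
            p=p+row[:3]/100; r=R.from_rotvec(row[3:],degrees=True)*r
    for i in range(0,len(rows),8): print(str([[float(v) for v in x] for x in rows[i:i+8]]).replace(' ',''))
    return p,r
'''
open('h.py','w').write(t)
E
python3 -c "
from h import *
plan([down(.425,-.17,.14,-7)])"
```

```text
[[1.72,4.02,-1.06,0.0,0.0,-3.1],[1.72,4.01,-1.06,0.0,0.0,-3.1],[1.72,4.02,-1.06,0.0,0.0,-3.1],[1.72,4.01,-1.06,0.0,0.0,-3.1],[1.72,4.02,-1.06,0.0,0.0,-3.1],[1.72,4.01,-1.06,0.0,0.0,-3.1],[1.72,4.02,-1.05,0.0,0.0,-3.1],[1.72,4.01,-1.06,0.0,0.0,-3.1]]
[[1.72,4.02,-1.05,0.0,0.0,-3.0],[1.72,4.01,-1.06,0.0,0.0,-3.1]]
```

Call:
{"name": "move_arm", "arguments": {"series": [[1.72, 4.02, -1.06, 0, 0, -3.1], [1.72, 4.01, -1.06, 0, 0, -3.1], [1.72, 4.02, -1.06, 0, 0, -3.1], [1.72, 4.01, -1.06, 0, 0, -3.1], [1.72, 4.02, -1.06, 0, 0, -3.1], [1.72, 4.01, -1.06, 0, 0, -3.1], [1.72, 4.02, -1.05, 0, 0, -3.1], [1.72, 4.01, -1.06, 0, 0, -3.1]], "grip": 0.6}}

```text
clock: 1.5
position: [0.3912, -0.2488, 0.161]
ee_rot: [3.141, -0.029, 0.001]
force: [1.2, 0.1, -0.6]
width: 0.599
```

Call:
{"name": "move_arm", "arguments": {"series": [[1.72, 4.02, -1.05, 0, 0, -3.0], [1.72, 4.01, -1.06, 0, 0, -3.1], [0, 0, 0, 0, 0, 0], [0, 0, 0, 0, 0, 0]]}}

```text
clock: 1.9
position: [0.4253, -0.169, 0.1399]
ee_rot: [-3.136, 0.187, 0.001]
force: [-0.7, -0.6, -0.3]
width: 0.6
```

```bash
python3 -c "
from h import *
s,im=snap('wrist','w1'); print(s['joints'])
o=look('wrist','tag1',.005)
s=monitor.observe(); print(s['position'],s['ee_rot'],s['width'])
a=[x for x in o if abs(x[0][0]-.417)<.05][0]
plan([down(*a[0],.06,a[1]),down(*a[0],.0215,a[1])])"
```

```text
[ 0.30128889  0.30040118 -0.04899217  2.09257121  0.02130056  0.74939838
 -1.45098687]
tag1 wrist p0.74 [ 0.4179 -0.1647] yaw -6.5 score 0.94 [283.5, 136.3, 101.8, 151.8]
[ 0.42470406 -0.17134733  0.14021103] [ 3.13490936e+00 -1.95039774e-01  5.02326144e-04] 0.59517944204613
[[-0.34,0.33,-4.01,0.0,0.0,0.3],[-0.34,0.34,-4.01,0.0,0.0,0.3],[0.0,-0.0,-3.85,0.0,0.0,0.0]]
```

View pics/w1.png

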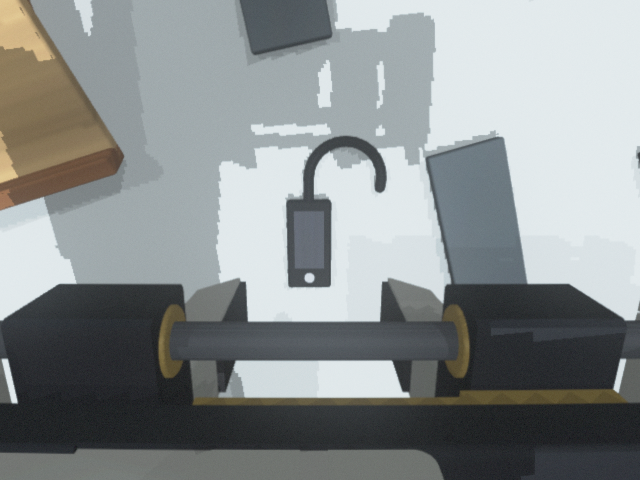

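Picture: the tag lies upright in the wrist view (plate at (309,243) px, hook opening to the right), and the fit agrees with the top view within 1–2 mm. I'll pick it up.

Call:
{"name": "move_arm", "arguments": {"series": [[-0.34, 0.33, -4.0, 0, 0, 0.3], [-0.34, 0.33, -4.0, 0, 0, 0.3], [0, 0, -2.0, 0, 0, 0], [0, 0, -1.85, 0, 0, 0], [0, 0, 0, 0, 0, 0], [0, 0, 0, 0, 0, 0]]}}

```text
clock: 2.65
position: [0.4178, -0.1648, 0.0214]
ee_rot: [3.136, -0.18, -0.001]
force: [0.3, 0.2, 1.0]
width: 0.602
```

Call:
{"name": "move_arm", "arguments": {"series": [[0, 0, 0, 0, 0, 0], [0, 0, 0, 0, 0, 0], [0, 0, 0, 0, 0, 0], [0, 0, 0, 0, 0, 0], [0, 0, 0, 0, 0, 0], [0, 0, 0, 0, 0, 0], [0, 0, 0, 0, 0, 0], [0, 0, 0, 0, 0, 0]], "grip": 0.1, "force": 30}}

```text
clock: 3.45
position: [0.4184, -0.1636, 0.0217]
ee_rot: [3.136, -0.176, 0.001]
force: [-1.6, -0.8, 5.3]
width: 0.316
```

```bash
python3 -c "
from h import *
for i in range(4):
    s,im=snap('wrist','w2'); print(s['position'].round(4),s['ee_rot'].round(3),s['width'],s['force'].round(1))
o=look('wrist','tag1',.005)
"
```

```text
[ 0.4184 -0.1636  0.0217] [ 3.136e+00 -1.760e-01  1.000e-03] 0.3164448136839901 [-1.6 -0.8  5.3]
[ 0.4183 -0.1636  0.0217] [ 3.136e+00 -1.760e-01  1.000e-03] 0.32096439234539154 [-0.6 -0.9  6.6]
[ 0.4183 -0.1636  0.0217] [ 3.136e+00 -1.760e-01  1.000e-03] 0.3192924175397494 [-1.4 -1.1  6. ]
[ 0.4183 -0.1636  0.0217] [ 3.136e+00 -1.760e-01  1.000e-03] 0.31937820798145555 [-1.  -1.9  6.1]
tag1 wrist p0.78 [ 0.4182 -0.1632] yaw -7.1 score 0.75 [275.1, 123.1, 174.9, 253.1]
```

View pics/w2.png

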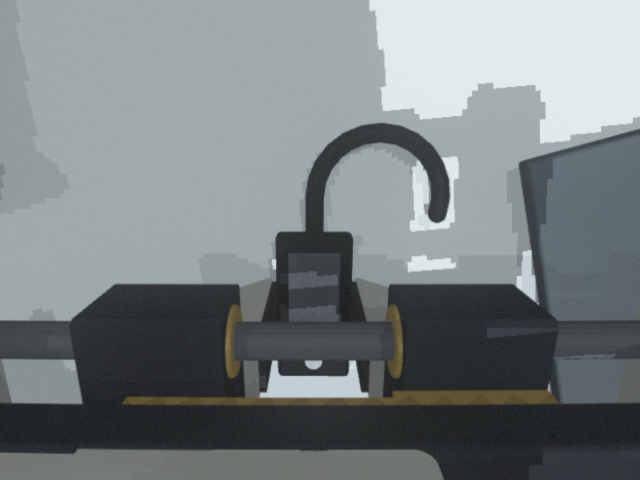

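Picture: the plate is squarely between the jaws (314,300) with the hook free ahead, and the opening of 0.32 matches 30 mm. Next is the pre-entry pose at ring1.

```bash
cat >> h.py <<'E'
RY={1:17.5,2:-67.5,3:-152.5}
def hookpose(Hx,Hy,z,phi,off=(0,0)): # TCP pose for hook centre at panel (Hx,Hy), TCP height z over face (mm)
    a=np.radians(phi); v=np.array([-45+off[0],24+off[1]]); m=np.array([[np.cos(a),-np.sin(a)],[np.sin(a),np.cos(a)]])@v
    return onpanel([Hx+m[0],Hy+m[1],z],phi)
E
python3 -c "
from h import *
s=monitor.observe(); p=s['position'].copy(); p[2]=.2
plan([(p,R.from_rotvec(s['ee_rot'])),hookpose(126,17.5+20,100,105)])"
```

```text
[[0.0,0.0,4.46,0.0,0.0,0.0],[0.0,0.0,4.46,0.0,-0.0,0.0],[0.0,0.0,4.46,0.0,-0.0,0.0],[0.0,0.0,4.45,0.0,-0.0,0.0],[0.67,2.01,-0.27,-1.5,-1.2,7.4],[0.67,2.01,-0.27,-1.5,-1.2,7.4],[0.67,2.01,-0.27,-1.5,-1.2,7.4],[0.67,2.01,-0.27,-1.5,-1.2,7.4]]
[[0.67,2.01,-0.27,-1.5,-1.2,7.4],[0.67,2.0,-0.27,-1.5,-1.2,7.4],[0.67,2.01,-0.27,-1.5,-1.2,7.4],[0.67,2.0,-0.27,-1.5,-1.2,7.4],[0.67,2.01,-0.27,-1.5,-1.2,7.4],[0.67,2.0,-0.27,-1.5,-1.1,7.4],[0.67,2.01,-0.26,-1.5,-1.1,7.4],[0.67,2.0,-0.27,-1.4,-1.2,7.4]]
[[0.66,2.01,-0.26,-1.5,-1.1,7.4],[0.67,2.0,-0.27,-1.5,-1.2,7.4],[0.66,2.01,-0.26,-1.4,-1.1,7.4],[0.67,2.0,-0.27,-1.5,-1.2,7.4]]
```

Call:
{"name": "move_arm", "arguments": {"series": [[0, 0, 2, 0, 0, 0], [0, 0, 4, 0, 0, 0], [0, 0, 4, 0, 0, 0], [0, 0, 4, 0, 0, 0], [0, 0, 3.83, 0, 0, 0], [0.67, 2.01, -0.27, -1.5, -1.2, 7.4], [0.67, 2.01, -0.27, -1.5, -1.2, 7.4], [0.67, 2.01, -0.27, -1.5, -1.2, 7.4]]}}

```text
clock: 4.55
position: [0.4385, -0.1022, 0.1918]
ee_rot: [3.034, 0.429, 0.105]
force: [0.5, 0.1, -1.0]
width: 0.324
```

Call:
{"name": "move_arm", "arguments": {"series": [[0.67, 2.01, -0.27, -1.5, -1.2, 7.4], [0.67, 2.01, -0.27, -1.5, -1.2, 7.4], [0.67, 2.0, -0.27, -1.5, -1.2, 7.4], [0.67, 2.01, -0.27, -1.5, -1.2, 7.4], [0.67, 2.0, -0.27, -1.5, -1.2, 7.4], [0.67, 2.01, -0.27, -1.5, -1.2, 7.4], [0.67, 2.0, -0.27, -1.5, -1.1, 7.4], [0.67, 2.01, -0.26, -1.5, -1.1, 7.4]]}}

```text
clock: 5.35
position: [0.4916, 0.0585, 0.1698]
ee_rot: [2.262, 1.773, 0.323]
force: [0.1, -0.6, -0.6]
width: 0.321
```

Call:
{"name": "move_arm", "arguments": {"series": [[0.67, 2.0, -0.27, -1.4, -1.2, 7.4], [0.66, 2.01, -0.26, -1.5, -1.1, 7.4], [0.67, 2.0, -0.27, -1.5, -1.2, 7.4], [0.66, 2.01, -0.26, -1.4, -1.1, 7.4], [0.67, 2.0, -0.27, -1.5, -1.2, 7.4], [0, 0, 0, 0, 0, 0], [0, 0, 0, 0, 0, 0]]}}

```text
clock: 6.05
position: [0.5246, 0.1571, 0.1564]
ee_rot: [1.517, 2.34, 0.412]
force: [0.2, 0.1, -1.9]
width: 0.32
```

```bash
cat > ov.py <<'E'
from h import *
def overlay(name,H,phi,zbar):
    """draw predicted rings (red) and hook arc/plate (green) from calibration on wrist picture"""
    s,im=snap('wrist'); c=cam(im,s); img=im['color'][:,:,::-1].copy()
    t=np.radians(np.arange(0,361,10))
    for y in RY.values():
        for rr in (14,20):
            P=np.c_[150+rr*np.cos(t),0*t+y,22+rr*np.sin(t)]
            cv2.polylines(img,[proj(c,PO+PR.apply(P/1000)).astype(int)],0,(0,0,255),1)
    Tr=R.from_rotvec(s['ee_rot']); a=np.radians(np.arange(90,-106,-5))
    P=np.c_[45+24*np.cos(a),-24+24*np.sin(a),0*a]; P=np.r_[P]
    P=P*[1,-1,-1]+[0,0,17.7]
    cv2.polylines(img,[proj(c,s['position']+Tr.apply(P/1000)).astype(int)],0,(0,255,0),1)
    cv2.imwrite('pics/%s.png'%name,img)
    return s
E
python3 -c "
from ov import *
s=overlay('o1',0,0,0); print(s['position'].round(4),s['ee_rot'].round(3),s['joints'].round(2),s['width'],s['force'].round(1))
t=hookpose(126,37.5,100,105); print(t[0]-s['position'],(t[1]*R.from_rotvec(s['ee_rot']).inv()).as_rotvec(degrees=True))
"
```

```text
[0.5246 0.1571 0.1564] [1.517 2.34  0.412] [-0.12  0.28 -0.42  2.21  0.8   0.36 -0.79] 0.31980723779903597 [ 0.2  0.1 -1.9]
[0.00071356 0.00030787 0.00074945] [ 0.06712574 -0.05034634  0.2018308 ]
```

View pics/o1.png

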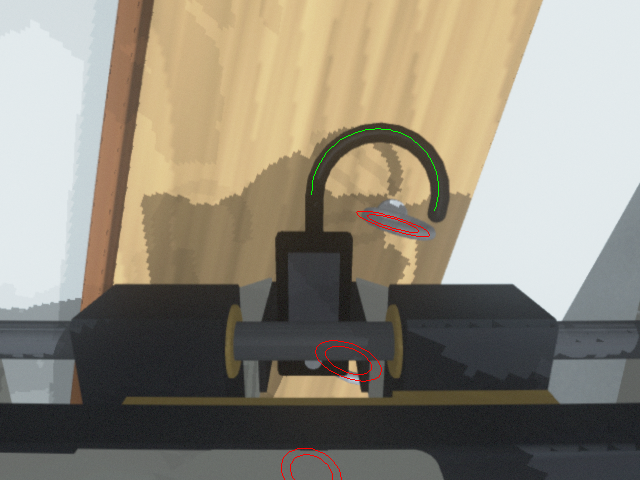

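Picture: the overlay matches within about 2 mm, with the ring at (397,220) px and the hook tip at (437,213), left of the ring plane. I'll descend beside the ring, then thread.

```bash
cat > thread.py <<'E'
from h import *
y=RY[int(sys.argv[1])]+1; X=127
print('descend'); e=plan([hookpose(X,y+16,40,105)],step=.015)
print('enter'); e=plan([hookpose(X,y+1,40,105)],e,step=.008)
print('swing'); e=plan([hookpose(X,y,40,p) for p in np.arange(97.5,-1,-7.5)],e)
E
python3 thread.py 1
```

```text
descend
[[0.67,0.05,-1.33,0.0,-0.0,0.1],[0.68,0.05,-1.34,0.0,-0.0,0.0],[0.67,0.05,-1.33,0.0,-0.0,0.1],[0.68,0.05,-1.34,0.1,-0.0,0.0]]
enter
[[0.12,-0.74,0.0,-0.0,-0.0,0.0],[0.12,-0.74,0.0,-0.0,-0.0,0.0]]
swing
[[-0.58,0.0,-0.27,3.1,0.5,-6.8],[-0.59,0.18,-0.26,3.1,0.5,-6.7],[-0.57,0.27,-0.24,3.2,0.5,-6.8],[-0.53,0.34,-0.21,3.1,0.5,-6.8],[-0.48,0.41,-0.2,3.1,0.5,-6.8],[-0.44,0.48,-0.16,3.1,0.6,-6.8],[-0.38,0.53,-0.13,3.2,0.5,-6.8],[-0.31,0.59,-0.1,3.1,0.5,-6.8]]
[[-0.24,0.61,-0.07,3.1,0.5,-6.8],[-0.16,0.65,-0.03,3.1,0.5,-6.8],[-0.09,0.66,0.01,3.2,0.5,-6.8],[-0.01,0.67,0.05,3.1,0.5,-6.8],[0.07,0.66,0.08,3.1,0.5,-6.8],[0.14,0.64,0.12,3.2,0.6,-6.8]]
```

Call:
{"name": "move_arm", "arguments": {"series": [[0.67, 0.05, -1.33, 0, 0, 0.1], [0.68, 0.05, -1.34, 0, 0, 0], [0.67, 0.05, -1.33, 0, 0, 0.1], [0.68, 0.05, -1.34, 0.1, 0, 0], [0, 0, 0, 0, 0, 0]]}}

```text
clock: 6.6
position: [0.552, 0.1583, 0.1022]
ee_rot: [1.514, 2.343, 0.413]
force: [0.2, -0.2, -0.6]
width: 0.317
```

```bash
python3 -c "
from ov import *
s=overlay('o2',0,0,0); print(s['position'].round(4),s['width'],s['force'].round(1))"
```

```text
[0.552  0.1583 0.1022] 0.31663898784637434 [ 0.2 -0.2 -0.6]
```

View pics/o2.png

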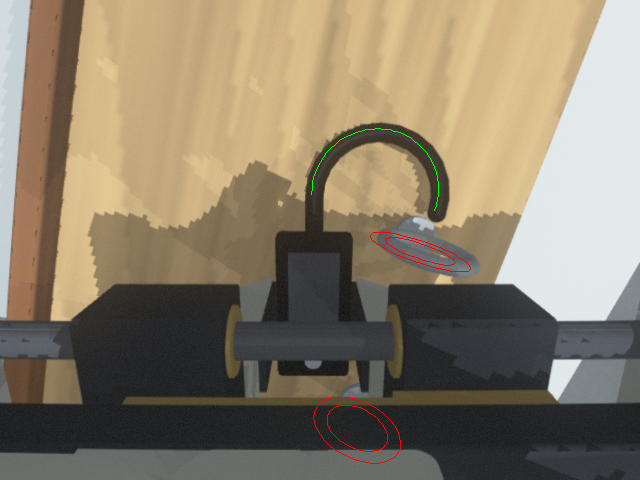

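Picture: the ring centre is at (427,249) px and the tip at (437,213). The tip's tangent runs straight through the ring centre, so I'll thread it.

Call:
{"name": "move_arm", "arguments": {"series": [[0.12, -0.74, 0, 0, 0, 0], [0.12, -0.74, 0, 0, 0, 0], [-0.58, 0, -0.27, 3.1, 0.5, -6.8], [-0.59, 0.18, -0.26, 3.1, 0.5, -6.7], [-0.57, 0.27, -0.24, 3.2, 0.5, -6.8], [0, 0, 0, 0, 0, 0]]}}

```text
clock: 7.25
position: [0.5366, 0.1488, 0.0961]
ee_rot: [1.973, 2.039, 0.508]
force: [0.0, -0.4, -0.6]
width: 0.324
```

Call:
{"name": "move_arm", "arguments": {"series": [[-0.53, 0.34, -0.21, 3.1, 0.5, -6.8], [-0.48, 0.41, -0.2, 3.1, 0.5, -6.8], [-0.44, 0.48, -0.16, 3.1, 0.6, -6.8], [-0.38, 0.53, -0.13, 3.2, 0.5, -6.8], [-0.31, 0.59, -0.1, 3.1, 0.5, -6.8], [0, 0, 0, 0, 0, 0]]}}

```text
clock: 7.85
position: [0.516, 0.1732, 0.0882]
ee_rot: [2.614, 1.35, 0.624]
force: [-0.2, -0.6, -1.0]
width: 0.321
```

Call:
{"name": "move_arm", "arguments": {"series": [[-0.24, 0.61, -0.07, 3.1, 0.5, -6.8], [-0.16, 0.65, -0.03, 3.1, 0.5, -6.8], [-0.09, 0.66, 0.01, 3.2, 0.5, -6.8], [-0.01, 0.67, 0.05, 3.1, 0.5, -6.8], [0.07, 0.66, 0.08, 3.1, 0.5, -6.8], [0.14, 0.64, 0.12, 3.2, 0.6, -6.8], [0, 0, 0, 0, 0, 0]]}}

```text
clock: 8.55
position: [0.5149, 0.2128, 0.0931]
ee_rot: [-3.026, -0.257, -0.665]
force: [-0.1, 0.3, -0.4]
width: 0.32
```

```bash
python3 -c "
from ov import *
s=overlay('o3',0,0,0); print(s['position'].round(4),s['width'],s['force'].round(1),s['joints'].round(2))
print('lower'); e=plan([hookpose(122,18.5,33,0)],step=.004)
"
```

```text
[0.5149 0.2128 0.0931] 0.3202131749041494 [-0.1  0.3 -0.4] [-0.79  0.39  0.24  2.28  0.76  0.12 -2.73]
lower
[[-0.09,-0.04,-0.31,0.1,-0.0,-0.1],[-0.09,-0.04,-0.3,0.1,-0.1,-0.1],[-0.09,-0.04,-0.31,0.1,-0.0,-0.2],[-0.09,-0.05,-0.3,0.0,-0.1,-0.1]]
```

View pics/o3.png

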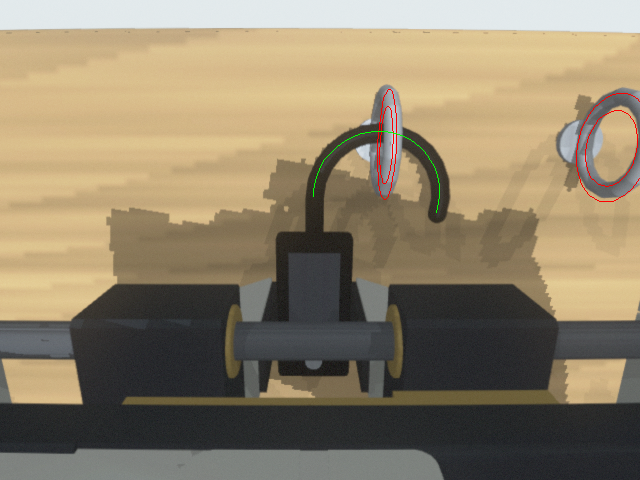

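Picture: the hook is threaded, with ring1 across the crown at (385,140) px and no force. Joints 6 and 7 are near their limits, so I'll make only a small lowering move and then release.

Call:
{"name": "move_arm", "arguments": {"series": [[-0.09, -0.04, -0.3, 0, 0, 0], [-0.09, -0.04, -0.3, 0, 0, 0], [-0.09, -0.04, -0.3, 0, 0, 0], [-0.09, -0.04, -0.3, 0, 0, 0], [0, 0, 0, 0, 0, 0]]}}

```text
clock: 9.1
position: [0.5125, 0.2118, 0.0861]
ee_rot: [-3.034, -0.252, -0.648]
force: [0.6, -1.0, -1.1]
width: 0.319
```

```bash
python3 -c "
from h import *
s=monitor.observe(); q=PR.inv(); print((q.apply(s['position']-PO)*1000).round(1),s['force'].round(1),s['joints'].round(3),(q*R.from_rotvec(s['ee_rot'])*R.from_euler('X',-180,degrees=True)).as_rotvec(degrees=True))"
```

```text
[80.9 43.6 37.3] [ 0.6 -1.  -1.1] [-0.787  0.402  0.235  2.28   0.768  0.118 -2.741] [-0.2143935   0.89952304  0.26474204]
```

Call:
{"name": "move_arm", "arguments": {"series": [[-0.05, 0, -0.26, -0.7, 1.9, 0.9], [-0.05, 0, -0.26, -0.7, 1.9, 0.9], [0, 0, 0, 0, 0, 0], [0, 0, 0, 0, 0, 0]]}}

```text
clock: 9.5
position: [0.5129, 0.2119, 0.0819]
ee_rot: [-3.059, -0.303, -0.55]
force: [2.4, -0.7, 3.1]
width: 0.317
```

```bash
cat > st.py <<'E'
from h import *
s=monitor.observe(); q=PR.inv(); print('panel mm',(q.apply(s['position']-PO)*1000).round(1),'F',s['force'].round(1),'j',s['joints'].round(3),'w %.3f'%s['width'],(q*R.from_rotvec(s['ee_rot'])*R.from_euler('X',-180,degrees=True)).as_rotvec(degrees=True).round(1))
E
python3 st.py
```

```text
panel mm [79.5 43.6 33.3] F [ 2.4 -0.7  3.1] j [-0.568  0.411 -0.016  2.213  0.673  0.244 -2.588] w 0.317 [-0.1  4.7  2.1]
```

Call:
{"name": "move_arm", "arguments": {"series": [[0, 0, 0, 0, 0, 0], [0, 0, 0, 0, 0, 0], [0, 0, 0, 0, 0, 0], [0, 0, 0, 0, 0, 0], [0, 0, 0, 0, 0, 0]], "grip": 0.46}}

```text
clock: 10.0
position: [0.5112, 0.2122, 0.081]
ee_rot: [-3.061, -0.307, -0.546]
force: [0.2, 0.0, -0.1]
width: 0.455
```

Call:
{"name": "move_arm", "arguments": {"series": [[-0.4, -0.07, 0.9, 0, 0, 0], [-0.8, -0.14, 1.8, 0, 0, 0], [-1.2, -0.2, 2.7, 0, 0, 0], [-1.2, -0.2, 2.7, 0, 0, 0], [-0.5, 0, 2.0, 0, 0, 0], [0, 0, 0, 0, 0, 0]]}}

```text
clock: 10.6
position: [0.471, 0.2066, 0.1855]
ee_rot: [-3.057, -0.306, -0.553]
force: [0.9, 0.1, -0.3]
width: 0.461
```

```bash
cat > ov2.py <<'E'
from ov import *
import ov
s=overlay(sys.argv[1],0,0,0)
E
python3 st.py; python3 ov2.py o4; python3 -c "
from h import *
look('top','tag1',.005); look('top','slate1',.006)"
```

```text
panel mm [ 85.1  45.2 145.1] F [ 0.9  0.1 -0.3] j [-0.433  0.185 -0.221  2.185  0.439  0.498 -2.373] w 0.461 [-0.   4.6  2.2]
tag1 top p0.86 [0.5309 0.2381] yaw 16.9 score 0.48 [119.7, 212.5, 31.3, 32.6]
tag1 top p0.72 [ 0.4271 -0.4141] yaw 18.8 score 0.92 [430.7, 261.3, 27.7, 52.0]
tag1 top p0.60 [ 0.5881 -0.3304] yaw 8.3 score 0.79 [393.6, 190.3, 29.2, 45.6]
slate1 top p0.58 [ 0.6026 -0.1665] yaw 4.3 score 0.92 [308.9, 183.0, 27.4, 59.9]
slate1 top p0.56 [ 0.4103 -0.2828] yaw 9.0 score 0.91 [365.5, 274.8, 30.6, 61.6]
```

View pics/o4.png

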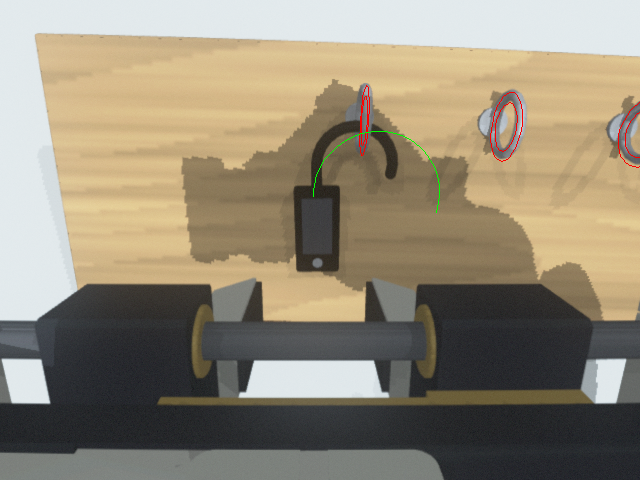

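Picture: tag hangs from ring1 with its crown at the ring (362,125) px and the plate down-slope at (317,230). Next is the far tag.

```bash
python3 -c "
from h import *
plan([down(.52,-.05,.2,8.5),down(.592,-.333,.14,8.5)])"
```

```text
[[0.83,-4.26,0.31,-0.4,3.3,-0.5],[0.83,-4.26,0.31,-0.4,3.3,-0.5],[0.83,-4.26,0.31,-0.4,3.3,-0.5],[0.83,-4.26,0.32,-0.4,3.3,-0.5],[0.83,-4.25,0.31,-0.4,3.4,-0.4],[0.82,-4.26,0.32,-0.4,3.3,-0.5],[1.03,-4.04,-0.86,-0.0,0.0,0.0],[1.03,-4.04,-0.86,-0.0,0.0,0.0]]
[[1.03,-4.04,-0.86,-0.0,0.0,0.0],[1.03,-4.04,-0.86,-0.0,0.0,0.0],[1.03,-4.05,-0.85,-0.0,0.0,0.0],[1.03,-4.04,-0.86,-0.0,0.0,0.0],[1.02,-4.05,-0.85,-0.0,0.0,0.0]]
```

Call:
{"name": "move_arm", "arguments": {"series": [[0.83, -4.26, 0.31, -0.4, 3.3, -0.5], [0.83, -4.26, 0.31, -0.4, 3.3, -0.5], [0.83, -4.26, 0.31, -0.4, 3.3, -0.5], [0.83, -4.26, 0.32, -0.4, 3.3, -0.5], [0.83, -4.25, 0.31, -0.4, 3.4, -0.4], [0.82, -4.26, 0.32, -0.4, 3.3, -0.5], [1.03, -4.04, -0.86, 0, 0, 0], [1.03, -4.04, -0.86, 0, 0, 0]], "grip": 0.6}}

```text
clock: 11.65
position: [0.5409, -0.1297, 0.1822]
ee_rot: [-3.132, -0.233, -0.007]
force: [0.6, 1.0, -0.6]
width: 0.603
```

Call:
{"name": "move_arm", "arguments": {"series": [[1.03, -4.04, -0.86, 0, 0, 0], [1.03, -4.04, -0.86, 0, 0, 0], [1.03, -4.05, -0.85, 0, 0, 0], [1.03, -4.04, -0.86, 0, 0, 0], [1.02, -4.05, -0.85, 0, 0, 0], [0, 0, 0, 0, 0, 0], [0, 0, 0, 0, 0, 0]]}}

```text
clock: 12.35
position: [0.5909, -0.331, 0.1384]
ee_rot: [-3.131, -0.23, -0.004]
force: [0.8, -0.2, -0.5]
width: 0.599
```

```bash
cat > grasp.py <<'E'
from h import *
x,y=float(sys.argv[1]),float(sys.argv[2]); thing=sys.argv[3]; z=float(sys.argv[4])
o=look('wrist',thing,.005 if 'tag' in thing else .009,.2)
s=monitor.observe(); print(s['position'],s['joints'].round(2))
a=min(o,key=lambda t:np.hypot(t[0][0]-x,t[0][1]-y))
plan([down(*a[0],.06,a[1]),down(*a[0],z,a[1])],step=.042)
E
python3 grasp.py .588 -.3304 tag1 .0215
```

```text
tag1 wrist p0.58 [ 0.4925 -0.3974] yaw 170.6 score 0.08 [371.9, 365.1, 28.3, 34.3]
tag1 wrist p0.56 [ 0.5899 -0.3295] yaw 8.9 score 0.94 [288.6, 123.4, 102.6, 155.6]
[ 0.59185547 -0.32857567  0.13973989] [ 0.48  0.61 -0.08  1.55  0.05  0.98 -1.04]
[[-0.1,-0.05,-3.99,-0.1,0.1,0.2],[-0.09,-0.04,-3.98,-0.1,0.1,0.2],[-0.0,-0.0,-3.85,0.0,0.0,-0.1]]
```

```bash
python3 -c "
from h import *
for i in range(5):
    s,im=snap('wrist'); print(s['clock'],s['position'].round(4),s['ee_rot'].round(4))
"; python3 grasp.py .588 -.3304 tag1 .0215
```

```text
12.45 [ 0.5919 -0.3286  0.1397] [-3.1304 -0.2349 -0.0069]
12.5 [ 0.5921 -0.3283  0.1402] [-3.1307 -0.2359 -0.0079]
12.55 [ 0.5922 -0.3283  0.1406] [-3.131  -0.2362 -0.0087]
12.6 [ 0.5923 -0.3285  0.1409] [-3.1314 -0.2361 -0.0091]
12.65 [ 0.5923 -0.3288  0.1411] [-3.1317 -0.2357 -0.0095]
tag1 wrist p0.81 [ 0.4917 -0.4005] yaw -168.8 score 0.08 [373.6, 365.6, 28.5, 33.7]
tag1 wrist p0.75 [ 0.5899 -0.3295] yaw 9.0 score 0.94 [291.2, 129.6, 100.1, 150.0]
[ 0.59210227 -0.32949986  0.1410964 ] [ 0.48  0.61 -0.08  1.55  0.05  0.98 -1.04]
[[-0.11,0.0,-4.05,-0.0,0.2,0.2],[-0.11,0.0,-4.06,-0.1,0.1,0.2],[-0.0,0.0,-3.85,0.0,0.0,0.0]]
```

Call:
{"name": "move_arm", "arguments": {"series": [[-0.11, 0, -4.05, 0, 0.2, 0.2], [-0.11, 0, -4.05, 0, 0.2, 0.2], [0, 0, -2.0, 0, 0, 0], [0, 0, -1.85, 0, 0, 0], [0, 0, 0, 0, 0, 0], [0, 0, 0, 0, 0, 0], [0, 0, 0, 0, 0, 0]]}}

```text
clock: 13.5
position: [0.5899, -0.33, 0.0215]
ee_rot: [-3.131, -0.244, 0.001]
force: [-0.5, 0.2, 0.3]
width: 0.601
```

Call:
{"name": "move_arm", "arguments": {"series": [[0, 0, 0, 0, 0, 0], [0, 0, 0, 0, 0, 0], [0, 0, 0, 0, 0, 0], [0, 0, 0, 0, 0, 0], [0, 0, 0, 0, 0, 0], [0, 0, 0, 0, 0, 0], [0, 0, 0, 0, 0, 0], [0, 0, 0, 0, 0, 0]], "grip": 0.1, "force": 30}}

```text
clock: 14.3
position: [0.5897, -0.3301, 0.0213]
ee_rot: [-3.131, -0.244, 0.002]
force: [-1.3, 0.3, 1.0]
width: 0.321
```

```bash
cat > toring.py <<'E'
from h import *
s=monitor.observe(); print(s['position'].round(4),s['width'],s['ee_rot'].round(3),s['force'].round(1))
look('wrist','tag1',.005,.2)
p=s['position'].copy(); p[2]=.2; r=R.from_rotvec(s['ee_rot']); y=RY[int(sys.argv[1])]
plan([(p,r),hookpose(127,y+21,100,105)])
E
python3 toring.py 2
```

```text
[ 0.5897 -0.3301  0.0213] 0.32123864403270985 [-3.131e+00 -2.440e-01  2.000e-03] [-1.3  0.3  1. ]
tag1 wrist p0.69 [ 0.5899 -0.3298] yaw 9.1 score 0.75 [276.3, 120.7, 174.2, 259.6]
[[0.0,-0.0,4.47,-0.0,-0.0,-0.0],[0.0,-0.0,4.47,-0.0,-0.0,-0.0],[0.0,-0.0,4.47,-0.0,-0.0,-0.0],[0.0,-0.0,4.46,-0.0,-0.0,-0.0],[-0.36,2.89,-0.3,-1.4,-1.5,7.4],[-0.36,2.89,-0.3,-1.4,-1.5,7.4],[-0.36,2.89,-0.3,-1.4,-1.5,7.4],[-0.36,2.89,-0.3,-1.4,-1.5,7.4]]
[[-0.36,2.89,-0.3,-1.4,-1.5,7.4],[-0.35,2.89,-0.31,-1.4,-1.5,7.4],[-0.36,2.89,-0.3,-1.4,-1.5,7.4],[-0.35,2.89,-0.31,-1.4,-1.5,7.4],[-0.36,2.89,-0.3,-1.4,-1.5,7.4],[-0.35,2.89,-0.31,-1.4,-1.5,7.4],[-0.36,2.89,-0.3,-1.4,-1.5,7.4],[-0.35,2.89,-0.31,-1.4,-1.6,7.4]]
[[-0.36,2.9,-0.3,-1.4,-1.5,7.4],[-0.35,2.89,-0.31,-1.5,-1.6,7.3]]
```

Call:
{"name": "move_arm", "arguments": {"series": [[0, 0, 2, 0, 0, 0], [0, 0, 4, 0, 0, 0], [0, 0, 4, 0, 0, 0], [0, 0, 4, 0, 0, 0], [0, 0, 3.87, 0, 0, 0], [-0.36, 2.89, -0.3, -1.4, -1.5, 7.4], [-0.36, 2.89, -0.3, -1.4, -1.5, 7.4], [-0.36, 2.89, -0.3, -1.4, -1.5, 7.4]]}}

```text
clock: 15.2
position: [0.5789, -0.2421, 0.1911]
ee_rot: [2.946, 0.829, 0.111]
force: [0.4, -0.2, -0.7]
width: 0.32
```

Call:
{"name": "move_arm", "arguments": {"series": [[-0.36, 2.89, -0.3, -1.4, -1.5, 7.4], [-0.36, 2.89, -0.3, -1.4, -1.5, 7.4], [-0.35, 2.89, -0.3, -1.4, -1.5, 7.4], [-0.36, 2.89, -0.3, -1.4, -1.5, 7.4], [-0.35, 2.89, -0.31, -1.4, -1.5, 7.4], [-0.36, 2.89, -0.3, -1.4, -1.5, 7.4], [-0.35, 2.89, -0.31, -1.4, -1.5, 7.4], [-0.36, 2.89, -0.3, -1.4, -1.5, 7.4]]}}

```text
clock: 16.0
position: [0.5499, -0.0109, 0.1667]
ee_rot: [1.99, 2.046, 0.351]
force: [0.7, 0.0, -1.2]
width: 0.322
```

Call:
{"name": "move_arm", "arguments": {"series": [[-0.35, 2.89, -0.31, -1.4, -1.6, 7.4], [-0.36, 2.9, -0.3, -1.4, -1.5, 7.4], [-0.35, 2.89, -0.31, -1.5, -1.6, 7.3], [0, 0, 0, 0, 0, 0], [0, 0, 0, 0, 0, 0], [0, 0, 0, 0, 0, 0], [0, 0, 0, 0, 0, 0]]}}

```text
clock: 16.7
position: [0.5402, 0.0736, 0.1577]
ee_rot: [1.515, 2.34, 0.414]
force: [-0.0, 0.5, -1.1]
width: 0.319
```

```bash
python3 st.py; python3 thread.py 2
```

```text
panel mm [115.7 -97.3 100. ] F [-0.   0.5 -1.1] j [ 0.123  0.274 -0.454  2.216  0.638  0.295 -0.446] w 0.319 [-1.000e-01  1.000e-01  1.049e+02]
descend
[[0.51,0.02,-1.09,0.0,0.0,0.0],[0.5,0.03,-1.09,0.0,0.0,0.0],[0.51,0.02,-1.09,0.0,0.0,0.1],[0.5,0.03,-1.09,0.0,0.0,0.0],[0.51,0.02,-1.09,0.0,0.0,0.1]]
enter
[[0.12,-0.74,-0.0,0.0,0.0,-0.0],[0.12,-0.74,-0.0,0.0,0.0,-0.0]]
swing
[[-0.59,0.0,-0.27,3.2,0.5,-6.8],[-0.59,0.18,-0.26,3.1,0.6,-6.8],[-0.56,0.27,-0.24,3.1,0.5,-6.8],[-0.53,0.34,-0.22,3.1,0.5,-6.8],[-0.49,0.41,-0.19,3.2,0.5,-6.8],[-0.43,0.48,-0.16,3.1,0.5,-6.8],[-0.38,0.54,-0.14,3.1,0.5,-6.8],[-0.31,0.58,-0.1,3.1,0.5,-6.8]]
[[-0.24,0.62,-0.06,3.2,0.5,-6.8],[-0.17,0.64,-0.03,3.1,0.6,-6.8],[-0.09,0.66,0.01,3.1,0.5,-6.8],[-0.01,0.67,0.05,3.2,0.5,-6.8],[0.07,0.66,0.08,3.1,0.5,-6.8],[0.15,0.64,0.11,3.1,0.5,-6.8]]
```

Call:
{"name": "move_arm", "arguments": {"series": [[0.51, 0.02, -1.09, 0, 0, 0], [0.5, 0.03, -1.09, 0, 0, 0], [0.51, 0.02, -1.09, 0, 0, 0], [0.5, 0.03, -1.09, 0, 0, 0], [0.51, 0.02, -1.09, 0, 0, 0.1], [0, 0, 0, 0, 0, 0]]}}

```text
clock: 17.3
position: [0.5652, 0.0751, 0.1019]
ee_rot: [1.513, 2.344, 0.413]
force: [-0.4, 0.3, -0.3]
width: 0.323
```

```bash
python3 st.py; python3 ov2.py o5
```

```text
panel mm [114.8 -99.8  39. ] F [-0.4  0.3 -0.3] j [-0.079  0.386 -0.211  2.228  0.881  0.156 -0.681] w 0.323 [0.00e+00 1.00e-01 1.05e+02]
```

View pics/o5.png

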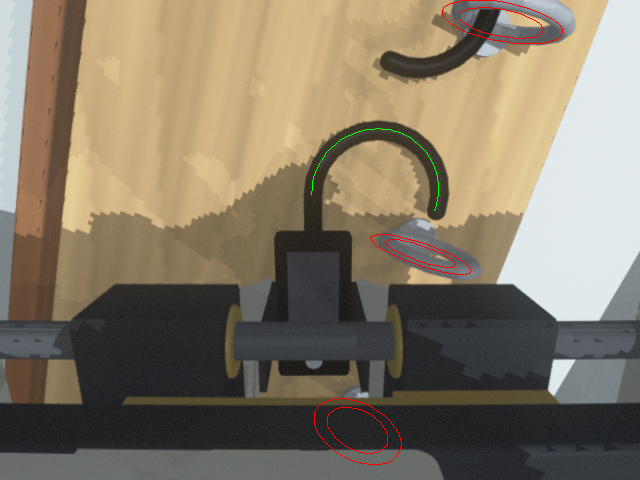

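Picture: same as at ring1, with the ring at (427,250) px and the tip at (437,212). I'll thread it.

Call:
{"name": "move_arm", "arguments": {"series": [[0.12, -0.74, 0, 0, 0, 0], [0.12, -0.74, 0, 0, 0, 0], [-0.59, 0, -0.27, 3.2, 0.5, -6.8], [-0.59, 0.18, -0.26, 3.1, 0.6, -6.8], [-0.56, 0.27, -0.24, 3.1, 0.5, -6.8], [0, 0, 0, 0, 0, 0]]}}

```text
clock: 17.95
position: [0.5504, 0.065, 0.0961]
ee_rot: [1.958, 2.052, 0.502]
force: [0.1, -0.7, -0.3]
width: 0.322
```

Call:
{"name": "move_arm", "arguments": {"series": [[-0.53, 0.34, -0.22, 3.1, 0.5, -6.8], [-0.49, 0.41, -0.19, 3.2, 0.5, -6.8], [-0.43, 0.48, -0.16, 3.1, 0.5, -6.8], [-0.38, 0.54, -0.14, 3.1, 0.5, -6.8], [-0.31, 0.58, -0.1, 3.1, 0.5, -6.8], [0, 0, 0, 0, 0, 0]]}}

```text
clock: 18.55
position: [0.5308, 0.0883, 0.0885]
ee_rot: [2.574, 1.407, 0.615]
force: [0.1, -0.3, -0.5]
width: 0.319
```

Call:
{"name": "move_arm", "arguments": {"series": [[-0.24, 0.62, -0.06, 3.2, 0.5, -6.8], [-0.17, 0.64, -0.03, 3.1, 0.6, -6.8], [-0.09, 0.66, 0.01, 3.1, 0.5, -6.8], [-0.01, 0.67, 0.05, 3.2, 0.5, -6.8], [0.07, 0.66, 0.08, 3.1, 0.5, -6.8], [0, 0, 0, 0, 0, 0]]}}

```text
clock: 19.15
position: [0.5287, 0.1211, 0.093]
ee_rot: [3.019, 0.532, 0.673]
force: [-0.3, -0.1, -0.7]
width: 0.318
```

```bash
python3 st.py; cat > low.py <<'E'
from h import *
y=RY[int(sys.argv[1])]+1
p,r=hookpose(125,y,34,1.5); ty=PR.apply([0,1,0])
plan([(p,R.from_rotvec(ty*4,degrees=True)*r)],step=.006,ang=3)
E
python3 low.py 2
```

```text
panel mm [ 85.  -48.5  42.9] F [-0.3 -0.1 -0.7] j [-0.344  0.364 -0.047  2.306  1.149  0.118 -2.73 ] w 0.318 [ 0.1  0.2 10.7]
[[-0.05,0.11,-0.26,0.7,1.1,-2.1],[-0.05,0.12,-0.26,0.7,1.1,-2.1],[-0.05,0.11,-0.26,0.7,1.0,-2.1],[-0.06,0.12,-0.27,0.7,1.1,-2.2]]
```

Call:
{"name": "move_arm", "arguments": {"series": [[0, 0, -0.2, -0.3, 2, 0], [-0.05, 0.05, -0.25, -0.3, 2, 0], [-0.05, 0.15, -0.25, 1.2, 0.2, -2.6], [-0.05, 0.15, -0.2, 1.2, 0.2, -2.6], [-0.05, 0.1, -0.1, 1.2, 0.2, -2.6], [0, 0, 0, 0, 0, 0], [0, 0, 0, 0, 0, 0]]}}

```text
clock: 19.85
position: [0.5269, 0.1247, 0.0829]
ee_rot: [-3.04, -0.307, -0.558]
force: [2.6, 0.4, 4.5]
width: 0.318
```

```bash
python3 st.py; python3 low.py 2
```

```text
panel mm [ 79.7 -44.7  34.4] F [2.6 0.4 4.5] j [-0.153  0.404 -0.271  2.244  0.869  0.224 -2.58 ] w 0.318 [0.8 4.2 2.1]
[[-0.03,0.09,-0.05,-0.5,-0.3,-0.8]]
```

Call:
{"name": "move_arm", "arguments": {"series": [[0, 0, 0, 0, 0, 0], [0, 0, 0, 0, 0, 0], [0, 0, 0, 0, 0, 0], [0, 0, 0, 0, 0, 0], [0, 0, 0, 0, 0, 0]], "grip": 0.46}}

```text
clock: 20.35
position: [0.5254, 0.1247, 0.0818]
ee_rot: [-3.041, -0.298, -0.554]
force: [0.5, 0.0, -0.5]
width: 0.456
```

Call:
{"name": "move_arm", "arguments": {"series": [[-0.4, -0.07, 0.9, 0, 0, 0], [-0.8, -0.14, 1.8, 0, 0, 0], [-1.2, -0.2, 2.7, 0, 0, 0], [-1.2, -0.2, 2.7, 0, 0, 0], [-0.5, 0, 2.0, 0, 0, 0], [0, 0, 0, 0, 0, 0]]}}

```text
clock: 20.95
position: [0.4854, 0.119, 0.1856]
ee_rot: [-3.039, -0.297, -0.561]
force: [0.7, -0.4, 0.5]
width: 0.463
```

```bash
python3 st.py; python3 ov2.py o6;  python3 -c "
from h import *
look('top','tag1',.005); look('top','slate1',.006)
plan([down(.46,-.1,.2,18.5),down(.431,-.414,.14,18.5)])"
```

```text
panel mm [ 85.1 -43.6 145.1] F [ 0.7 -0.4  0.5] j [ 0.163  0.196 -0.626  2.207  0.461  0.458 -2.193] w 0.463 [0.8 4.1 1.7]
tag1 top p0.94 [0.5477 0.1436] yaw 16.9 score 0.53 [164.8, 202.0, 34.2, 37.7]
tag1 top p0.90 [ 0.4276 -0.4131] yaw 17.6 score 0.86 [430.9, 258.7, 26.2, 55.1]
tag1 top p0.65 [0.5303 0.2345] yaw 21.4 score 0.53 [117.8, 212.3, 32.0, 31.5]
slate1 top p0.87 [ 0.4107 -0.2826] yaw 8.8 score 0.92 [365.5, 276.7, 27.7, 61.2]
slate1 top p0.72 [ 0.6024 -0.1664] yaw 5.0 score 0.92 [309.9, 185.4, 25.0, 55.9]
[[-0.49,-4.37,0.36,-1.1,4.0,1.4],[-0.49,-4.37,0.36,-1.1,4.0,1.5],[-0.48,-4.37,0.36,-1.1,4.0,1.4],[-0.49,-4.37,0.36,-1.0,3.9,1.5],[-0.48,-4.37,0.37,-1.1,4.0,1.4],[-0.36,-3.92,-0.75,0.0,-0.0,0.0],[-0.36,-3.93,-0.75,0.0,-0.0,0.0],[-0.36,-3.92,-0.75,0.0,-0.0,0.0]]
[[-0.36,-3.93,-0.75,0.0,-0.0,0.0],[-0.37,-3.92,-0.75,0.0,-0.0,0.0],[-0.36,-3.93,-0.75,0.0,-0.0,0.0],[-0.37,-3.92,-0.75,0.0,-0.0,0.0],[-0.36,-3.93,-0.75,0.0,-0.0,0.0]]
```

View pics/o6.png

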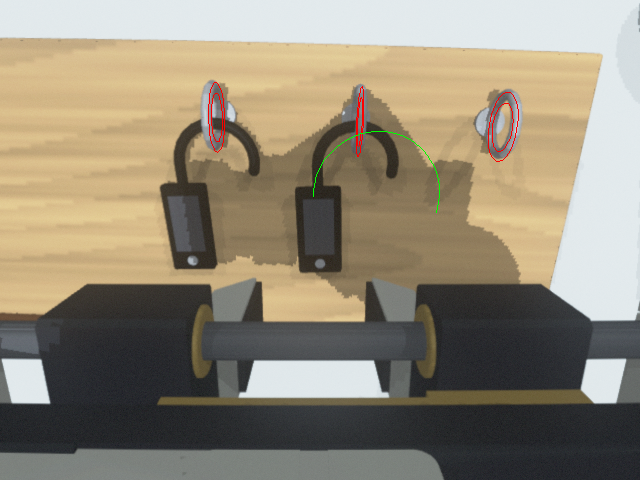

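Picture: tags hang from ring1 (crown at (215,122) px) and ring2 (crown at (355,128)). Next is the third tag.

Call:
{"name": "move_arm", "arguments": {"series": [[-0.49, -4.37, 0.36, -1.1, 4.0, 1.4], [-0.49, -4.37, 0.36, -1.1, 4.0, 1.5], [-0.48, -4.37, 0.36, -1.1, 4.0, 1.4], [-0.49, -4.37, 0.36, -1.0, 3.9, 1.5], [-0.48, -4.37, 0.37, -1.1, 4.0, 1.4], [-0.36, -3.92, -0.75, 0, 0, 0], [-0.36, -3.93, -0.75, 0, 0, 0], [-0.36, -3.92, -0.75, 0, 0, 0]], "grip": 0.6}}

```text
clock: 22.0
position: [0.4505, -0.2121, 0.1763]
ee_rot: [3.1, 0.497, 0.02]
force: [0.3, 0.2, -1.0]
width: 0.6
```

Call:
{"name": "move_arm", "arguments": {"series": [[-0.36, -3.93, -0.75, 0, 0, 0], [-0.37, -3.92, -0.75, 0, 0, 0], [-0.36, -3.93, -0.75, 0, 0, 0], [-0.37, -3.92, -0.75, 0, 0, 0], [-0.36, -3.93, -0.75, 0, 0, 0], [0, 0, 0, 0, 0, 0], [0, 0, 0, 0, 0, 0], [0, 0, 0, 0, 0, 0]]}}

```text
clock: 22.8
position: [0.4331, -0.4054, 0.1396]
ee_rot: [3.101, 0.499, 0.021]
force: [-0.2, -0.2, -0.5]
width: 0.603
```

Call:
{"name": "move_arm", "arguments": {"series": [[0, 0, 0, 0, 0, 0], [0, 0, 0, 0, 0, 0], [0, 0, 0, 0, 0, 0]]}}

```text
clock: 23.1
position: [0.433, -0.4063, 0.1406]
ee_rot: [3.099, 0.498, 0.023]
force: [-1.0, -0.0, -0.0]
width: 0.605
```

```bash
python3 grasp.py .4276 -.413 tag1 .0215
```

```text
tag1 wrist p0.59 [ 0.4292 -0.4124] yaw 18.0 score 0.94 [296.3, 136.4, 105.6, 149.2]
[ 0.43286851 -0.40662099  0.14053878] [ 1.02  0.54 -0.51  1.75  0.31  0.92 -0.86]
[[-0.18,-0.29,-4.03,0.0,0.4,-0.1],[-0.18,-0.29,-4.02,0.0,0.4,-0.1],[-0.0,0.0,-3.85,0.0,0.0,-0.0]]
```

Call:
{"name": "move_arm", "arguments": {"series": [[-0.18, -0.29, -4.03, 0, 0.4, 0], [-0.18, -0.29, -4.02, 0, 0.4, 0], [0, 0, -2.0, 0, 0, 0], [0, 0, -1.85, 0, 0, 0], [0, 0, 0, 0, 0, 0], [0, 0, 0, 0, 0, 0], [0, 0, 0, 0, 0, 0]]}}

```text
clock: 23.9
position: [0.4292, -0.4127, 0.0214]
ee_rot: [3.102, 0.497, 0.001]
force: [-0.6, 0.4, -0.8]
width: 0.6
```

Call:
{"name": "move_arm", "arguments": {"series": [[0, 0, 0, 0, 0, 0], [0, 0, 0, 0, 0, 0], [0, 0, 0, 0, 0, 0], [0, 0, 0, 0, 0, 0], [0, 0, 0, 0, 0, 0], [0, 0, 0, 0, 0, 0], [0, 0, 0, 0, 0, 0], [0, 0, 0, 0, 0, 0]], "grip": 0.1, "force": 30}}

```text
clock: 24.7
position: [0.4291, -0.4127, 0.0214]
ee_rot: [-3.102, -0.497, -0.001]
force: [-0.6, -0.2, 1.3]
width: 0.319
```

```bash
python3 toring.py 3
```

```text
[ 0.4291 -0.4127  0.0214] 0.3193810953458296 [-3.102e+00 -4.970e-01 -1.000e-03] [-0.6 -0.2  1.3]
tag1 wrist p0.91 [ 0.4293 -0.4128] yaw 18.4 score 0.75 [273.6, 121.5, 179.2, 255.7]
[[-0.0,0.0,4.47,0.0,-0.0,-0.0],[-0.0,0.0,4.46,0.0,-0.0,-0.0],[-0.0,0.0,4.47,0.0,-0.0,-0.0],[-0.0,0.0,4.46,0.0,-0.0,-0.0],[0.96,3.1,-0.33,-1.4,-1.7,7.3],[0.96,3.1,-0.33,-1.4,-1.7,7.3],[0.96,3.1,-0.33,-1.4,-1.7,7.3],[0.96,3.1,-0.33,-1.3,-1.7,7.3]]
[[0.96,3.11,-0.32,-1.4,-1.7,7.2],[0.95,3.1,-0.33,-1.4,-1.7,7.3],[0.96,3.11,-0.32,-1.3,-1.7,7.2],[0.95,3.1,-0.33,-1.4,-1.7,7.3],[0.96,3.11,-0.32,-1.4,-1.7,7.2],[0.95,3.1,-0.33,-1.3,-1.6,7.3],[0.96,3.11,-0.32,-1.4,-1.6,7.2],[0.95,3.1,-0.33,-1.3,-1.7,7.3]]
[[0.96,3.11,-0.32,-1.4,-1.6,7.2]]
```

Call:
{"name": "move_arm", "arguments": {"series": [[0, 0, 2, 0, 0, 0], [0, 0, 4, 0, 0, 0], [0, 0, 4, 0, 0, 0], [0, 0, 4, 0, 0, 0], [0, 0, 3.86, 0, 0, 0], [0.96, 3.1, -0.33, -1.4, -1.7, 7.3], [0.96, 3.1, -0.33, -1.4, -1.7, 7.3], [0.96, 3.1, -0.33, -1.4, -1.7, 7.3]]}}

```text
clock: 25.6
position: [0.4583, -0.3184, 0.1902]
ee_rot: [2.864, 1.054, 0.119]
force: [0.9, 0.6, -0.0]
width: 0.32
```

Call:
{"name": "move_arm", "arguments": {"series": [[0.96, 3.1, -0.33, -1.3, -1.7, 7.3], [0.96, 3.11, -0.32, -1.4, -1.7, 7.2], [0.95, 3.1, -0.33, -1.4, -1.7, 7.3], [0.96, 3.11, -0.32, -1.3, -1.7, 7.2], [0.95, 3.1, -0.33, -1.4, -1.7, 7.3], [0.96, 3.11, -0.32, -1.4, -1.7, 7.2], [0.95, 3.1, -0.33, -1.3, -1.6, 7.3], [0.96, 3.11, -0.32, -1.4, -1.6, 7.2]]}}

```text
clock: 26.4
position: [0.5342, -0.0699, 0.1638]
ee_rot: [1.831, 2.163, 0.368]
force: [0.5, 0.1, -0.5]
width: 0.319
```

Call:
{"name": "move_arm", "arguments": {"series": [[0.95, 3.1, -0.33, -1.3, -1.7, 7.3], [0.96, 3.11, -0.32, -1.4, -1.6, 7.2], [0, 0, 0, 0, 0, 0], [0, 0, 0, 0, 0, 0], [0, 0, 0, 0, 0, 0], [0, 0, 0, 0, 0, 0], [0, 0, 0, 0, 0, 0]]}}

```text
clock: 27.1
position: [0.5535, -0.0102, 0.1576]
ee_rot: [1.515, 2.341, 0.412]
force: [0.8, -0.2, -0.2]
width: 0.318
```

```bash
python3 st.py; python3 thread.py 3
```

```text
panel mm [ 115.3 -182.1  100.1] F [ 0.8 -0.2 -0.2] j [ 0.653  0.381 -0.861  2.168  0.799  0.373 -0.387] w 0.318 [-0.000e+00  1.000e-01  1.049e+02]
descend
[[0.51,0.02,-1.09,0.0,-0.0,0.0],[0.51,0.02,-1.09,0.0,-0.0,0.0],[0.52,0.02,-1.09,0.0,-0.0,0.0],[0.51,0.02,-1.09,0.0,-0.0,0.1],[0.52,0.03,-1.08,0.1,-0.0,0.0]]
enter
[[0.12,-0.74,-0.0,-0.0,-0.0,0.0],[0.12,-0.74,-0.0,-0.0,-0.0,0.0]]
swing
[[-0.58,-0.01,-0.27,3.1,0.5,-6.8],[-0.59,0.19,-0.26,3.1,0.5,-6.8],[-0.57,0.26,-0.24,3.1,0.5,-6.8],[-0.53,0.34,-0.22,3.2,0.5,-6.8],[-0.48,0.42,-0.19,3.1,0.5,-6.8],[-0.44,0.47,-0.16,3.1,0.5,-6.8],[-0.38,0.54,-0.14,3.1,0.5,-6.8],[-0.31,0.58,-0.1,3.2,0.5,-6.8]]
[[-0.24,0.62,-0.06,3.1,0.5,-6.8],[-0.16,0.64,-0.03,3.1,0.5,-6.8],[-0.09,0.67,0.01,3.2,0.6,-6.7],[-0.01,0.66,0.05,3.1,0.5,-6.8],[0.07,0.66,0.08,3.1,0.5,-6.8],[0.15,0.64,0.11,3.2,0.5,-6.8]]
```

Call:
{"name": "move_arm", "arguments": {"series": [[0.51, 0.02, -1.09, 0, 0, 0], [0.51, 0.02, -1.09, 0, 0, 0], [0.52, 0.02, -1.09, 0, 0, 0], [0.51, 0.02, -1.09, 0, 0, 0], [0.52, 0.03, -1.08, 0.1, 0, 0.1], [0, 0, 0, 0, 0, 0], [0.12, -0.74, 0, 0, 0, 0], [0.12, -0.74, 0, 0, 0, 0]]}}

```text
clock: 27.9
position: [0.5817, -0.0235, 0.1037]
ee_rot: [1.511, 2.344, 0.416]
force: [0.2, -1.1, -0.8]
width: 0.327
```

Call:
{"name": "move_arm", "arguments": {"series": [[-0.58, -0.01, -0.27, 3.1, 0.5, -6.8], [-0.59, 0.19, -0.26, 3.1, 0.5, -6.8], [-0.57, 0.26, -0.24, 3.1, 0.5, -6.8], [0, 0, 0, 0, 0, 0]]}}

```text
clock: 28.3
position: [0.5636, -0.0192, 0.0957]
ee_rot: [1.976, 2.037, 0.505]
force: [0.5, 0.3, -1.1]
width: 0.323
```

```bash
python3 st.py; python3 -c "
from h import *
p=hookpose(127,-151.5,40,82.5); print((PR.inv().apply(p[0]-PO)*1000).round(1))"
```

```text
panel mm [  96.9 -192.6   40.4] F [ 0.5  0.3 -1.1] j [ 0.353  0.429 -0.474  2.223  0.994  0.168 -0.967] w 0.323 [-0.   0.  82.5]
[  97.3 -193.    40. ]
```

No contact and on track, so I'll finish the swing.

Call:
{"name": "move_arm", "arguments": {"series": [[-0.53, 0.34, -0.22, 3.2, 0.5, -6.8], [-0.48, 0.42, -0.19, 3.1, 0.5, -6.8], [-0.44, 0.47, -0.16, 3.1, 0.5, -6.8], [-0.38, 0.54, -0.14, 3.1, 0.5, -6.8], [-0.31, 0.58, -0.1, 3.2, 0.5, -6.8], [0, 0, 0, 0, 0, 0]]}}

```text
clock: 28.9
position: [0.5435, 0.0046, 0.0878]
ee_rot: [2.606, 1.362, 0.622]
force: [0.7, 0.2, -0.0]
width: 0.318
```

Call:
{"name": "move_arm", "arguments": {"series": [[-0.24, 0.62, -0.06, 3.0, 1.5, -6.8], [-0.16, 0.64, -0.03, 3.0, 1.5, -6.8], [-0.09, 0.67, 0.01, 3.1, 1.6, -6.7], [-0.01, 0.66, 0.05, 3.0, 1.5, -6.8], [0, 0, 0, 0, 0, 0]]}}

```text
clock: 29.4
position: [0.5393, 0.0305, 0.0878]
ee_rot: [-3.01, -0.685, -0.582]
force: [-0.6, 0.4, -0.4]
width: 0.324
```

```bash
python3 st.py; python3 low.py 3
```

```text
panel mm [  79.1 -139.7   40. ] F [-0.6  0.4 -0.4] j [ 0.276  0.429 -0.512  2.231  0.877  0.236 -2.11 ] w 0.324 [ 1.8  3.5 16. ]
[[0.02,0.23,-0.11,0.8,0.2,-2.8],[0.02,0.23,-0.11,0.8,0.2,-2.8],[0.02,0.22,-0.1,0.8,0.2,-2.8],[0.02,0.23,-0.11,0.8,0.3,-2.8],[0.02,0.22,-0.1,0.7,0.2,-2.9]]
```

Call:
{"name": "move_arm", "arguments": {"series": [[0.02, 0.23, -0.11, 0.8, 0.2, -2.8], [0.02, 0.23, -0.11, 0.8, 0.2, -2.8], [0.02, 0.22, -0.1, 0.8, 0.2, -2.8], [0.02, 0.23, -0.11, 0.8, 0.3, -2.8], [0.02, 0.22, -0.1, 0.7, 0.2, -2.9], [0, 0, 0, 0, 0, 0], [0, 0, 0, 0, 0, 0]]}}

```text
clock: 30.1
position: [0.5405, 0.0421, 0.0827]
ee_rot: [-3.051, -0.292, -0.57]
force: [2.6, 2.8, 4.3]
width: 0.322
```

```bash
python3 st.py
```

```text
panel mm [  79.7 -128.5   34.2] F [2.6 2.8 4.3] j [ 0.111  0.416 -0.365  2.24   0.861  0.21  -2.398] w 0.322 [0.  3.9 1.7]
```

Call:
{"name": "move_arm", "arguments": {"series": [[0, 0, 0, 0, 0, 0], [0, 0, 0, 0, 0, 0], [0, 0, 0, 0, 0, 0], [0, 0, 0, 0, 0, 0], [0, 0, 0, 0, 0, 0]], "grip": 0.46}}

```text
clock: 30.6
position: [0.539, 0.0415, 0.0817]
ee_rot: [-3.053, -0.281, -0.565]
force: [0.3, -0.3, -0.4]
width: 0.461
```

Call:
{"name": "move_arm", "arguments": {"series": [[-0.4, -0.07, 0.9, 0, 0, 0], [-0.8, -0.14, 1.8, 0, 0, 0], [-1.2, -0.2, 2.7, 0, 0, 0], [-1.2, -0.2, 2.7, 0, 0, 0], [-0.5, 0, 2.5, 0, 0, 0], [0, 0, 0, 0, 0, 0]]}}

```text
clock: 31.2
position: [0.4992, 0.0355, 0.1907]
ee_rot: [-3.052, -0.28, -0.573]
force: [0.0, -0.1, 0.6]
width: 0.459
```

```bash
cat >> h.py <<'E'
TILT=R.from_euler('Y',8,degrees=True)
def sdown(x,y,z,a): return np.array([x,y,z]),R.from_euler('ZX',[a+180,180],degrees=True)*TILT
def spanel(p): q,r=onpanel(p,180); return q,r*TILT
E
python3 st.py; python3 ov2.py o7; python3 -c "
from h import *
look('top','tag1',.005); o=look('top','slate1',.006)
(x,y),a=max(o[:2],key=lambda t:t[0][0]); print(x,y,a)
plan([down(.54,-.05,.21,95),sdown(x,y,.14,a)])"
```

```text
panel mm [  87.4 -128.3  149.7] F [ 0.  -0.1  0.6] j [ 0.525  0.218 -0.799  2.193  0.427  0.457 -1.974] w 0.459 [-0.1  3.8  1.2]
tag1 top p0.71 [0.5307 0.2367] yaw 18.6 score 0.64 [119.9, 213.4, 32.1, 45.0]
tag1 top p0.71 [0.5623 0.0541] yaw 14.6 score 0.44 [211.0, 194.7, 28.8, 37.2]
tag1 top p0.61 [0.5473 0.1443] yaw 16.0 score 0.47 [168.4, 207.3, 32.7, 33.8]
slate1 top p0.93 [ 0.6024 -0.1663] yaw 5.0 score 0.93 [309.5, 185.1, 28.7, 59.6]
slate1 top p0.79 [ 0.4113 -0.2825] yaw 8.7 score 0.93 [363.6, 273.7, 31.4, 65.1]
0.6024051904494468 -0.16633745640435968 4.957941791127325
[[0.38,-0.78,0.21,-1.6,1.3,7.6],[0.38,-0.78,0.21,-1.6,1.3,7.6],[0.38,-0.78,0.21,-1.6,1.3,7.6],[0.39,-0.78,0.21,-1.6,1.3,7.6],[0.38,-0.78,0.21,-1.6,1.3,7.6],[0.39,-0.78,0.21,-1.6,1.3,7.6],[0.38,-0.77,0.21,-1.6,1.3,7.6],[0.39,-0.78,0.21,-1.7,1.3,7.6]]
[[0.38,-0.77,0.21,-1.6,1.3,7.6],[0.39,-0.78,0.21,-1.6,1.2,7.6],[0.38,-0.77,0.22,-1.7,1.2,7.5],[0.52,-0.97,-0.58,0.5,0.6,7.5],[0.52,-0.97,-0.58,0.5,0.6,7.5],[0.52,-0.97,-0.58,0.5,0.6,7.5],[0.52,-0.97,-0.58,0.5,0.6,7.5],[0.52,-0.97,-0.59,0.5,0.5,7.5]]
[[0.52,-0.97,-0.58,0.5,0.6,7.5],[0.52,-0.97,-0.59,0.5,0.5,7.5],[0.52,-0.97,-0.58,0.5,0.5,7.5],[0.52,-0.97,-0.59,0.4,0.6,7.5],[0.52,-0.97,-0.58,0.5,0.5,7.4],[0.52,-0.97,-0.59,0.4,0.6,7.5],[0.52,-0.97,-0.58,0.5,0.5,7.4]]
```

View pics/o7.png

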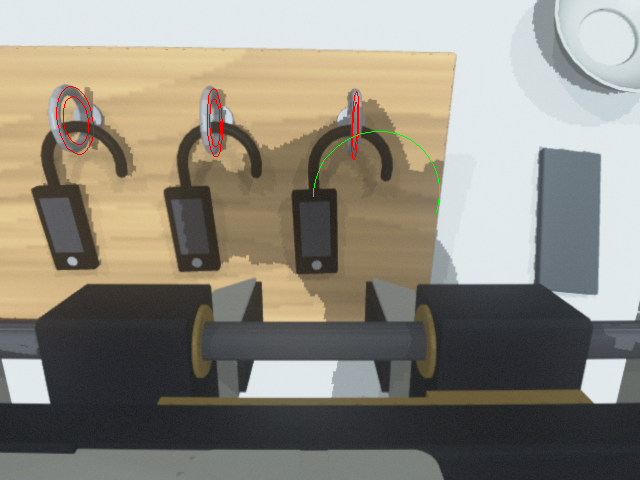

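Picture: all three tags hang by their crowns from the rings at (70,120), (213,122), (355,125) px. Now the first slate.

Call:
{"name": "move_arm", "arguments": {"series": [[0.38, -0.78, 0.21, -1.6, 1.3, 7.6], [0.38, -0.78, 0.21, -1.6, 1.3, 7.6], [0.38, -0.78, 0.21, -1.6, 1.3, 7.6], [0.39, -0.78, 0.21, -1.6, 1.3, 7.6], [0.38, -0.78, 0.21, -1.6, 1.3, 7.6], [0.39, -0.78, 0.21, -1.6, 1.3, 7.6], [0.38, -0.77, 0.21, -1.6, 1.3, 7.6], [0.39, -0.78, 0.21, -1.7, 1.3, 7.6]], "grip": 0.8}}

```text
clock: 32.25
position: [0.5289, -0.0272, 0.2034]
ee_rot: [-2.52, -1.85, -0.165]
force: [-0.6, -0.3, -0.2]
width: 0.799
```

Call:
{"name": "move_arm", "arguments": {"series": [[0.38, -0.77, 0.21, -1.6, 1.3, 7.6], [0.39, -0.78, 0.21, -1.6, 1.2, 7.6], [0.38, -0.77, 0.22, -1.7, 1.2, 7.5], [0.52, -0.97, -0.58, 0.5, 0.6, 7.5], [0.52, -0.97, -0.58, 0.5, 0.6, 7.5], [0.52, -0.97, -0.58, 0.5, 0.6, 7.5], [0.52, -0.97, -0.58, 0.5, 0.6, 7.5], [0.52, -0.97, -0.59, 0.5, 0.5, 7.5]]}}

```text
clock: 33.05
position: [0.5666, -0.0985, 0.1799]
ee_rot: [-1.229, -2.816, 0.002]
force: [0.5, 0.2, -0.4]
width: 0.802
```

Call:
{"name": "move_arm", "arguments": {"series": [[0.52, -0.97, -0.58, 0.5, 0.6, 7.5], [0.52, -0.97, -0.59, 0.5, 0.5, 7.5], [0.52, -0.97, -0.58, 0.5, 0.5, 7.5], [0.52, -0.97, -0.59, 0.4, 0.6, 7.5], [0.52, -0.97, -0.58, 0.5, 0.5, 7.4], [0.52, -0.97, -0.59, 0.4, 0.6, 7.5], [0.52, -0.97, -0.58, 0.5, 0.5, 7.4]]}}

```text
clock: 33.75
position: [0.603, -0.1661, 0.1388]
ee_rot: [0.139, -2.995, 0.008]
force: [0.1, -0.8, 0.1]
width: 0.801
```

Call:
{"name": "move_arm", "arguments": {"series": [[0, 0, 0, 0, 0, 0], [0, 0, 0, 0, 0, 0], [0, 0, 0, 0, 0, 0], [0, 0, 0, 0, 0, 0]]}}

```text
clock: 34.15
position: [0.6028, -0.1657, 0.1413]
ee_rot: [0.128, -2.999, 0.008]
force: [-0.7, -0.4, 0.3]
width: 0.8
```

```bash
cat > sgrasp.py <<'E'
from h import *
x,y,a0=map(float,sys.argv[1:4])
s=monitor.observe(); print(s['position'].round(4),s['joints'].round(2))
o=look('wrist','slate1',.008,.15)
t=min(o,key=lambda t:np.hypot(t[0][0]-x,t[0][1]-y)); print(t)
org,a=t[0],t[1]
print('wrist'); plan([sdown(*org,.07,a),sdown(*org,.0225,a)],step=.04)
print('top'); plan([sdown(x,y,.07,a0),sdown(x,y,.0225,a0)],step=.04)
E
python3 sgrasp.py .6024 -.1664 5
```

```text
[ 0.6028 -0.1657  0.1413] [ 0.81  0.94 -1.23  1.51  0.84  1.47  1.16]
slate1 wrist p0.90 [ 0.5903 -0.1889] yaw 4.8 score 0.93 [244.1, 145.5, 78.1, 178.7]
slate1 wrist p0.64 [ 0.4627 -0.2739] yaw -85.6 score 0.26 [125.2, 1.1, 83.0, 53.4]
(array([ 0.59030736, -0.18892281]), np.float64(4.834674726318099))
wrist
[[-0.62,-1.14,-3.57,-0.0,-0.0,-0.0],[-0.63,-1.15,-3.57,-0.0,-0.0,-0.1],[0.0,0.0,-2.38,-0.0,-0.0,0.0],[0.0,0.0,-2.37,-0.0,-0.0,0.0]]
top
[[-0.02,-0.02,-3.57,-0.0,-0.0,0.0],[-0.02,-0.02,-3.57,-0.0,-0.0,0.1],[0.0,0.0,-2.38,-0.0,-0.0,-0.0],[0.0,0.0,-2.37,-0.0,-0.0,-0.0]]
```

```bash
python3 -c "
from h import *
look('top','slate1',.006,.2);look('top','tag1',.006,.3)"; python3 sgrasp.py .59 -.189 4.8
```

```text
slate1 top p0.89 [ 0.5894 -0.1911] yaw 4.3 score 0.83 [319.9, 191.2, 28.9, 57.1]
slate1 top p0.62 [ 0.4105 -0.2823] yaw 9.2 score 0.87 [363.6, 275.5, 28.7, 60.1]
slate1 top p0.29 [0.5819 0.0481] yaw -7.8 score 0.40 [212.3, 196.1, 26.0, 54.1]
tag1 top p0.97 [0.5597 0.0519] yaw 17.2 score 0.87 [209.0, 195.4, 31.0, 51.1]
tag1 top p0.83 [0.5279 0.2317] yaw 24.2 score 0.82 [121.1, 214.8, 30.0, 44.3]
tag1 top p0.72 [0.5446 0.1409] yaw 20.0 score 0.90 [167.1, 203.6, 34.0, 53.7]
[ 0.6028 -0.1663  0.1412] [ 0.81  0.94 -1.23  1.5   0.84  1.47  1.16]
slate1 wrist p0.76 [ 0.4587 -0.2734] yaw -85.6 score 0.25 [126.1, 0.0, 84.3, 52.7]
slate1 wrist p0.72 [ 0.5903 -0.1888] yaw 5.0 score 0.93 [242.2, 149.4, 78.2, 173.9]
(array([ 0.59025562, -0.18879941]), np.float64(4.990307558222526))
wrist
[[-0.63,-1.12,-3.56,-0.0,-0.0,0.0],[-0.63,-1.13,-3.56,-0.0,-0.1,0.1],[0.0,0.0,-2.37,-0.0,0.0,-0.0],[0.0,0.0,-2.38,-0.0,0.0,-0.0]]
top
[[-0.64,-1.13,-3.56,-0.0,-0.0,-0.1],[-0.64,-1.14,-3.56,-0.0,-0.1,-0.0],[-0.0,0.0,-2.37,-0.0,0.0,-0.0],[-0.0,0.0,-2.38,-0.0,0.0,-0.0]]
```

The slate was knocked about 25 mm, and both cameras agree on the new position. Picking it there.

Call:
{"name": "move_arm", "arguments": {"series": [[-0.63, -1.13, -3.56, 0, 0, 0], [-0.63, -1.13, -3.56, 0, 0, 0], [0, 0, -2.37, 0, 0, 0], [0, 0, -1.5, 0, 0, 0], [0, 0, -0.88, 0, 0, 0], [0, 0, 0, 0, 0, 0], [0, 0, 0, 0, 0, 0]]}}

```text
clock: 35.25
position: [0.5911, -0.188, 0.0235]
ee_rot: [0.131, -3.0, 0.007]
force: [0.6, 0.7, 0.3]
width: 0.8
```

Call:
{"name": "move_arm", "arguments": {"series": [[0, 0, 0, 0, 0, 0], [0, 0, 0, 0, 0, 0], [0, 0, 0, 0, 0, 0], [0, 0, 0, 0, 0, 0], [0, 0, 0, 0, 0, 0], [0, 0, 0, 0, 0, 0], [0, 0, 0, 0, 0, 0], [0, 0, 0, 0, 0, 0]], "grip": 0.4, "force": 35}}

```text
clock: 36.05
position: [0.5905, -0.1889, 0.0228]
ee_rot: [0.129, -2.999, 0.008]
force: [-0.6, -0.8, 5.7]
width: 0.536
```

```bash
cat > toslate.py <<'E'
from h import *
y=float(sys.argv[1])
s=monitor.observe(); print(s['position'].round(4),s['width'],s['joints'].round(2),s['force'].round(1))
p=s['position'].copy(); p[2]=.22; r=R.from_rotvec(s['ee_rot']); a=spanel([68,y,110])
plan([(p,r),(np.array([.46,(a[0][1]+p[1])/2,.24]),r),a])
E
python3 toslate.py 110
```

```text
[ 0.5905 -0.1889  0.0228] 0.5362018613093376 [ 0.83  1.06 -1.15  1.6   0.97  1.31  1.12] [-0.6 -0.8  5.7]
[[0.0,0.0,3.94,0.0,0.0,0.0],[0.0,0.0,3.94,0.0,0.0,0.0],[0.0,0.0,3.95,0.0,0.0,0.0],[0.0,0.0,3.94,0.0,0.0,0.0],[0.0,0.0,3.95,0.0,0.0,0.0],[-2.17,3.83,0.33,0.0,0.0,0.0],[-2.18,3.83,0.33,0.0,0.0,0.0],[-2.17,3.83,0.33,0.0,0.0,0.0]]
[[-2.18,3.83,0.34,0.0,0.0,0.0],[-2.17,3.83,0.33,0.0,0.0,0.0],[-2.18,3.82,0.34,0.0,0.0,0.0],[-0.0,3.83,-1.56,0.5,-4.1,0.7],[-0.0,3.83,-1.56,0.5,-4.1,0.7],[-0.0,3.83,-1.56,0.5,-4.2,0.7],[-0.0,3.83,-1.56,0.5,-4.1,0.7],[-0.0,3.83,-1.55,0.5,-4.2,0.7]]
[[-0.01,3.82,-1.56,0.5,-4.1,0.8]]
```

Call:
{"name": "move_arm", "arguments": {"series": [[0, 0, 2, 0, 0, 0], [0, 0, 3.9, 0, 0, 0], [0, 0, 3.9, 0, 0, 0], [0, 0, 3.9, 0, 0, 0], [0, 0, 3.9, 0, 0, 0], [0, 0, 2.1, 0, 0, 0], [-2.17, 3.83, 0.33, 0, 0, 0], [-2.18, 3.83, 0.33, 0, 0, 0]]}}

```text
clock: 36.85
position: [0.5463, -0.1119, 0.2263]
ee_rot: [0.125, -2.999, 0.007]
force: [0.6, 1.5, -1.7]
width: 0.534
```

Call:
{"name": "move_arm", "arguments": {"series": [[-2.17, 3.83, 0.33, 0, 0, 0], [-2.18, 3.83, 0.34, 0, 0, 0], [-2.17, 3.83, 0.33, 0, 0, 0], [-2.18, 3.82, 0.34, 0, 0, 0], [0, 3.83, -1.56, 0.5, -4.1, 0.7], [0, 3.83, -1.56, 0.5, -4.1, 0.7], [0, 3.83, -1.56, 0.5, -4.2, 0.7], [0, 3.83, -1.56, 0.5, -4.1, 0.7]]}}

```text
clock: 37.65
position: [0.4591, 0.1952, 0.1765]
ee_rot: [-0.204, 2.983, 0.022]
force: [1.3, -0.0, -1.5]
width: 0.537
```

Call:
{"name": "move_arm", "arguments": {"series": [[0, 3.83, -1.55, 0.5, -4.2, 0.7], [0, 3.82, -1.56, 0.5, -4.1, 0.8], [0, 0, 0, 0, 0, 0], [0, 0, 0, 0, 0, 0], [0, 0, 0, 0, 0, 0], [0, 0, 0, 0, 0, 0]]}}

```text
clock: 38.25
position: [0.4607, 0.2688, 0.1459]
ee_rot: [-0.227, 2.838, 0.032]
force: [-0.6, -0.1, -1.4]
width: 0.536
```

```bash
python3 st.py; python3 -c "
from h import *
plan([spanel([66,110,60]),spanel([66,110,28])],step=.016)"
```

```text
panel mm [ 68.2 108.2 109.2] F [-0.6 -0.1 -1.4] j [ 0.043  0.475 -1.004  2.088  0.922  0.765  0.186] w 0.536 [ 12.7   0.2 179.4]
[[0.46,0.12,-1.14,0.0,-0.0,0.0],[0.46,0.12,-1.14,0.0,-0.0,0.1],[0.45,0.12,-1.14,0.0,-0.0,0.0],[0.46,0.12,-1.13,0.1,-0.1,0.1],[0.44,0.07,-0.97,-0.0,0.0,-0.0],[0.45,0.07,-0.97,-0.0,0.0,-0.0],[0.44,0.08,-0.96,-0.0,0.0,-0.0]]
```

Call:
{"name": "move_arm", "arguments": {"series": [[0.46, 0.12, -1.14, 0, 0, 0], [0.46, 0.12, -1.14, 0, 0, 0.1], [0.45, 0.12, -1.14, 0, 0, 0], [0.46, 0.12, -1.13, 0, 0, 0.1], [0.44, 0.07, -0.97, 0, 0, 0], [0.45, 0.07, -0.97, 0, 0, 0], [0.44, 0.08, -0.96, 0, 0, 0], [0, 0, 0, 0, 0, 0]]}}

```text
clock: 39.05
position: [0.4917, 0.277, 0.0703]
ee_rot: [-0.235, 2.838, 0.034]
force: [-1.3, 0.5, -1.9]
width: 0.541
```

```bash
python3 st.py; python3 -c "
from h import *
plan([spanel([65,110,24])],step=.001)"
```

```text
panel mm [ 65.2 111.3  27.2] F [-1.3  0.5 -1.9] j [-0.066  0.616 -0.861  2.091  1.14   0.692  0.025] w 0.541 [ -12.8    0.  -179.4]
[[0.03,-0.03,-0.07,0.0,-0.0,-0.0],[0.04,-0.03,-0.08,0.0,-0.0,-0.1],[0.03,-0.03,-0.07,0.0,-0.1,-0.0],[0.04,-0.02,-0.08,0.1,-0.0,-0.1]]
```

Call:
{"name": "move_arm", "arguments": {"series": [[0.04, 0, -0.09, 0, 0, 0], [0.04, 0, -0.09, 0, 0, 0], [0.04, 0, -0.09, 0, 0, 0], [0, 0, 0, 0, 0, 0]]}}

```text
clock: 39.45
position: [0.4923, 0.2777, 0.0695]
ee_rot: [-0.237, 2.836, 0.034]
force: [-3.9, -1.6, 7.6]
width: 0.536
```

Call:
{"name": "move_arm", "arguments": {"series": [[0.04, 0, -0.09, 0, 0, 0], [0, 0, 0, 0, 0, 0], [0, 0, 0, 0, 0, 0]]}}

```text
clock: 39.75
position: [0.4923, 0.2777, 0.0693]
ee_rot: [-0.237, 2.835, 0.034]
force: [-11.3, -5.5, 20.5]
width: 0.54
```

```bash
python3 st.py
```

```text
panel mm [ 65.5 111.9  26. ] F [-11.3  -5.5  20.5] j [-0.069  0.618 -0.858  2.092  1.148  0.691  0.019] w 0.540 [ -12.5    0.  -179.3]
```

Call:
{"name": "move_arm", "arguments": {"series": [[-0.04, 0, 0.12, 0, 0, 0], [0.02, -0.12, 0.03, 0, 0, 0], [-0.09, -0.01, -0.04, 0, 0, 0], [-0.09, -0.02, -0.04, 0, 0, 0], [-0.09, -0.01, -0.04, 0, 0, 0], [0, 0, 0, 0, 0, 0], [0, 0, 0, 0, 0, 0]]}}

```text
clock: 40.45
position: [0.491, 0.2764, 0.0688]
ee_rot: [-0.236, 2.835, 0.035]
force: [0.4, -0.4, 5.7]
width: 0.538
```

```bash
python3 st.py
```

```text
panel mm [ 63.9 110.8  26.2] F [ 0.4 -0.4  5.7] j [-0.068  0.616 -0.857  2.097  1.151  0.686  0.014] w 0.538 [-1.250e+01  1.000e-01 -1.794e+02]
```

Call:
{"name": "move_arm", "arguments": {"series": [[-0.09, -0.01, -0.04, 0, 0, 0], [-0.09, -0.02, -0.04, 0, 0, 0], [0, 0, 0, 0, 0, 0], [0, 0, 0, 0, 0, 0]]}}

```text
clock: 40.85
position: [0.489, 0.2762, 0.0679]
ee_rot: [-0.236, 2.836, 0.036]
force: [-0.1, 0.7, 5.6]
width: 0.533
```

Call:
{"name": "move_arm", "arguments": {"series": [[-0.09, -0.01, -0.04, 0, 0, 0], [-0.09, -0.02, -0.04, 0, 0, 0], [0, 0, 0, 0, 0, 0], [0, 0, 0, 0, 0, 0]]}}

```text
clock: 41.25
position: [0.4871, 0.2758, 0.067]
ee_rot: [-0.236, 2.836, 0.036]
force: [0.8, 0.9, 5.6]
width: 0.533
```

```bash
python3 st.py
```

```text
panel mm [ 59.5 110.9  26.2] F [0.8 0.9 5.6] j [-0.072  0.615 -0.855  2.106  1.158  0.682  0.   ] w 0.533 [-1.250e+01  1.000e-01 -1.793e+02]
```

Call:
{"name": "move_arm", "arguments": {"series": [[-0.09, -0.01, -0.04, 0, 0, 0], [-0.09, -0.02, -0.04, 0, 0, 0], [0, 0, 0, 0, 0, 0], [0, 0, 0, 0, 0, 0]]}}

```text
clock: 41.65
position: [0.487, 0.2759, 0.067]
ee_rot: [-0.235, 2.833, 0.036]
force: [6.8, 0.9, 7.0]
width: 0.539
```

```bash
python3 st.py; python3 - <<'E'
from h import *
s,im=snap('wrist'); c=cam(im,s); img=im['color'][:,:,::-1].copy()
for L,z in (([[0,217,0],[0,-217,0]],0),([[0,217,14],[0,-217,14]],0),([[0,86,0],[0,136,0],[120,136,0],[120,86,0],[0,86,0]],0),([[192,217,0],[192,-217,0]],0)):
    P=np.array(L,float); Q=np.concatenate([np.linspace(P[i],P[i+1],30) for i in range(len(P)-1)])
    uv=proj(c,PO+PR.apply(Q/1000))
    for u,v in uv: 
        if 0<u<640 and 0<v<480: cv2.circle(img,(int(u),int(v)),1,(0,0,255),-1)
im2,=[imaging.get_image('top')]; t=im2['color'][160:310,50:250,::-1]
s2=imaging.get_image('side')['color'][310:460,70:270,::-1]
b=np.hstack([cv2.resize(t,(400,300),interpolation=3),cv2.resize(s2,(400,300),interpolation=3)])
w=cv2.resize(img,(400,300),interpolation=cv2.INTER_AREA); w2=cv2.resize(img[100:340,150:470],(400,300),interpolation=3)
cv2.imwrite('pics/s1.png',np.vstack([np.hstack([w,w2]),b]))
E
```

```text
panel mm [ 59.4 110.9  26.2] F [6.8 0.9 7. ] j [-0.074  0.613 -0.853  2.109  1.163  0.68  -0.007] w 0.539 [ -12.3    0.2 -179.4]
```

View pics/s1.png

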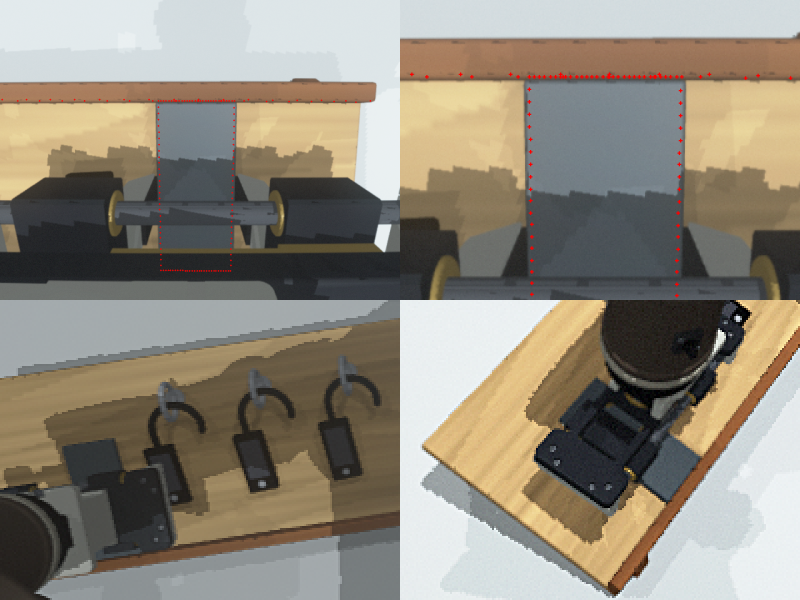

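Picture: the slate lies flush on the panel with its lower end against the ledge and its edges parallel to the prediction. The up-slope force of about 9 N confirms ledge contact. Releasing it and fetching the second.

Call:
{"name": "move_arm", "arguments": {"series": [[0, 0, 0, 0, 0, 0], [0, 0, 0, 0, 0, 0], [0, 0, 0, 0, 0, 0], [0, 0, 0, 0, 0, 0], [0, 0, 0, 0, 0, 0]], "grip": 0.6}}

```text
clock: 42.3
position: [0.4844, 0.2749, 0.0654]
ee_rot: [-0.237, 2.838, 0.034]
force: [-0.2, 0.2, 0.6]
width: 0.601
```

Call:
{"name": "move_arm", "arguments": {"series": [[-0.3, -0.04, 0.9, 0, 0, 0], [-0.6, -0.1, 1.9, 0, 0, 0], [-1.0, -0.15, 3, 0, 0, 0], [-1.0, -0.15, 3, 0, 0, 0], [-0.5, 0, 3.5, 0, 0, 0], [0, 0, 0, 0, 0, 0]]}}

```text
clock: 42.9
position: [0.4509, 0.2728, 0.1932]
ee_rot: [-0.238, 2.832, 0.039]
force: [0.4, 0.6, 0.4]
width: 0.599
```

```bash
python3 st.py; python3 -c "
from h import *
o=look('top','slate1',.006,.2)
(x,y),a=min(o,key=lambda t:t[0][1]); print(x,y,a)
plan([sdown(.43,.05,.21,a),sdown(x,y,.14,a)])"
```

```text
panel mm [ 80.  113.8 155.9] F [0.4 0.6 0.4] j [ 0.109  0.401 -1.083  2.05   0.797  0.819  0.301] w 0.599 [ -12.2    0.3 -179.3]
slate1 top p0.76 [0.5047 0.295 ] yaw 23.5 score 0.72 [80.9, 227.3, 41.7, 61.0]
slate1 top p0.68 [ 0.4113 -0.2825] yaw 9.3 score 0.92 [366.1, 275.3, 28.6, 63.0]
slate1 top p0.58 [0.6442 0.1604] yaw -79.7 score 0.99 [30.2, 168.7, 240.6, 129.2]
0.411322616035421 -0.2824602307389972 9.27777064122347
[[-0.42,-4.41,0.41,-0.8,4.9,-0.0],[-0.42,-4.41,0.41,-0.8,5.0,-0.1],[-0.41,-4.41,0.4,-0.8,4.9,-0.0],[-0.42,-4.42,0.41,-0.8,5.0,-0.1],[-0.41,-4.41,0.4,-0.9,4.9,-0.0],[-0.23,-4.16,-0.87,0.0,0.0,-0.0],[-0.23,-4.16,-0.88,0.0,0.0,-0.0],[-0.24,-4.15,-0.87,0.0,0.0,-0.0]]
[[-0.23,-4.16,-0.88,0.0,0.0,-0.0],[-0.24,-4.15,-0.87,0.0,0.0,-0.0],[-0.23,-4.16,-0.88,0.0,0.0,-0.0],[-0.24,-4.15,-0.87,0.0,0.0,-0.0],[-0.23,-4.16,-0.88,0.0,0.0,-0.0]]
```

Call:
{"name": "move_arm", "arguments": {"series": [[-0.42, -4.41, 0.41, -0.8, 4.9, 0], [-0.42, -4.41, 0.41, -0.8, 5.0, -0.1], [-0.41, -4.41, 0.4, -0.8, 4.9, 0], [-0.42, -4.42, 0.41, -0.8, 5.0, -0.1], [-0.41, -4.41, 0.4, -0.9, 4.9, 0], [-0.23, -4.16, -0.87, 0, 0, 0], [-0.23, -4.16, -0.88, 0, 0, 0], [-0.24, -4.15, -0.87, 0, 0, 0]], "grip": 0.8}}

```text
clock: 43.8
position: [0.422, -0.0765, 0.1813]
ee_rot: [0.243, -2.989, 0.017]
force: [1.0, -0.8, -0.0]
width: 0.803
```

Call:
{"name": "move_arm", "arguments": {"series": [[-0.23, -4.16, -0.88, 0, 0, 0], [-0.24, -4.15, -0.87, 0, 0, 0], [-0.23, -4.16, -0.88, 0, 0, 0], [-0.24, -4.15, -0.87, 0, 0, 0], [-0.23, -4.16, -0.88, 0, 0, 0], [0, 0, 0, 0, 0, 0], [0, 0, 0, 0, 0, 0], [0, 0, 0, 0, 0, 0]]}}

```text
clock: 44.6
position: [0.4111, -0.2812, 0.1385]
ee_rot: [0.246, -2.99, 0.016]
force: [0.5, 0.4, 0.3]
width: 0.796
```

Call:
{"name": "move_arm", "arguments": {"series": [[0, 0, 0, 0, 0, 0], [0, 0, 0, 0, 0, 0], [0, 0, 0, 0, 0, 0]]}}

```text
clock: 44.9
position: [0.4113, -0.2819, 0.1392]
ee_rot: [0.245, -2.99, 0.019]
force: [-1.2, 0.5, -0.1]
width: 0.797
```

```bash
python3 sgrasp.py .4113 -.2825 9.3
```

```text
[ 0.4113 -0.2819  0.1392] [ 1.16  0.65 -1.06  1.86  0.66  1.17  1.56]
slate1 wrist p0.95 [ 0.4053 -0.2826] yaw 9.5 score 0.80 [278.1, 171.0, 77.5, 152.4]
(array([ 0.40529598, -0.28261211]), np.float64(9.461599482992796))
wrist
[[-0.3,-0.02,-3.46,0.0,-0.1,0.1],[-0.3,-0.02,-3.45,0.1,-0.0,0.0],[0.0,-0.0,-2.38,-0.0,-0.0,0.0],[0.0,-0.0,-2.37,-0.0,-0.0,0.0]]
top
[[0.0,-0.01,-3.46,0.0,-0.1,-0.0],[0.0,-0.02,-3.45,0.1,-0.0,-0.0],[0.0,0.0,-2.38,-0.0,-0.0,-0.0],[0.0,0.0,-2.37,-0.0,-0.0,-0.0]]
```

Call:
{"name": "move_arm", "arguments": {"series": [[0, -0.03, -3.46, 0, 0, 0], [0, -0.03, -3.45, 0, 0, 0], [0, 0, -2.37, 0, 0, 0], [0, 0, -1.5, 0, 0, 0], [0, 0, -0.88, 0, 0, 0], [0, 0, 0, 0, 0, 0], [0, 0, 0, 0, 0, 0]]}}

```text
clock: 45.7
position: [0.4118, -0.2831, 0.0231]
ee_rot: [0.244, -2.991, 0.019]
force: [0.6, -0.3, 0.0]
width: 0.798
```

Call:
{"name": "move_arm", "arguments": {"series": [[0, 0, 0, 0, 0, 0], [0, 0, 0, 0, 0, 0], [0, 0, 0, 0, 0, 0], [0, 0, 0, 0, 0, 0], [0, 0, 0, 0, 0, 0], [0, 0, 0, 0, 0, 0], [0, 0, 0, 0, 0, 0], [0, 0, 0, 0, 0, 0]], "grip": 0.4, "force": 35}}

```text
clock: 46.5
position: [0.4113, -0.283, 0.0227]
ee_rot: [0.243, -2.991, 0.018]
force: [-0.9, 1.6, 6.4]
width: 0.537
```

```bash
sed -i 's/np.array(\[.46,/np.array([.43,/' toslate.py; python3 toslate.py 187
```

```text
[ 0.4113 -0.283   0.0227] 0.5374932926178494 [ 1.07  0.8  -0.93  1.95  0.84  1.    1.41] [-0.9  1.6  6.4]
[[0.0,0.0,3.95,0.0,0.0,0.0],[0.0,0.0,3.94,0.0,0.0,-0.0],[0.0,0.0,3.95,0.0,0.0,-0.0],[0.0,0.0,3.94,0.0,0.0,-0.0],[0.0,0.0,3.95,0.0,0.0,-0.0],[0.23,3.93,0.25,0.0,0.0,-0.0],[0.23,3.94,0.25,0.0,0.0,-0.0],[0.23,3.93,0.25,0.0,0.0,-0.0]]
[[0.24,3.94,0.25,0.0,0.0,-0.0],[0.23,3.93,0.25,0.0,0.0,-0.0],[0.24,3.94,0.25,0.0,0.0,-0.0],[0.23,3.93,0.25,0.0,0.0,-0.0],[0.24,3.94,0.25,0.0,0.0,-0.0],[0.22,3.93,-1.17,0.5,-3.1,-0.0],[0.22,3.93,-1.17,0.5,-3.1,-0.0],[0.22,3.94,-1.17,0.5,-3.1,-0.0]]
[[0.22,3.93,-1.17,0.5,-3.1,-0.0],[0.22,3.94,-1.17,0.5,-3.1,0.0],[0.21,3.93,-1.17,0.5,-3.1,0.0],[0.22,3.94,-1.17,0.6,-3.1,0.0],[0.21,3.93,-1.16,0.5,-3.1,0.0]]
```

Call:
{"name": "move_arm", "arguments": {"series": [[0, 0, 2, 0, 0, 0], [0, 0, 3.9, 0, 0, 0], [0, 0, 3.9, 0, 0, 0], [0, 0, 3.9, 0, 0, 0], [0, 0, 3.9, 0, 0, 0], [0, 0, 2.1, 0, 0, 0], [0.23, 3.93, 0.25, 0, 0, 0], [0.23, 3.94, 0.25, 0, 0, 0]]}}

```text
clock: 47.3
position: [0.4157, -0.2043, 0.2247]
ee_rot: [0.238, -2.992, 0.018]
force: [1.1, 0.1, -1.8]
width: 0.535
```

Call:
{"name": "move_arm", "arguments": {"series": [[0.23, 3.93, 0.25, 0, 0, 0], [0.24, 3.94, 0.25, 0, 0, 0], [0.23, 3.93, 0.25, 0, 0, 0], [0.24, 3.94, 0.25, 0, 0, 0], [0.23, 3.93, 0.25, 0, 0, 0], [0.24, 3.94, 0.25, 0, 0, 0], [0.22, 3.93, -1.17, 0.5, -3.1, 0], [0.22, 3.93, -1.17, 0.5, -3.1, 0]]}}

```text
clock: 48.1
position: [0.4344, 0.1121, 0.2157]
ee_rot: [0.252, -3.102, 0.004]
force: [0.1, -0.1, -2.3]
width: 0.536
```

Call:
{"name": "move_arm", "arguments": {"series": [[0.22, 3.94, -1.17, 0.5, -3.1, 0], [0.22, 3.93, -1.17, 0.5, -3.1, 0], [0.22, 3.94, -1.17, 0.5, -3.1, 0], [0.21, 3.93, -1.17, 0.5, -3.1, 0], [0.22, 3.94, -1.17, 0.6, -3.1, 0], [0.21, 3.93, -1.16, 0.5, -3.1, 0], [0, 0, 0, 0, 0, 0], [0, 0, 0, 0, 0, 0]]}}

```text
clock: 48.9
position: [0.4455, 0.3479, 0.1452]
ee_rot: [-0.237, 2.837, 0.035]
force: [-0.3, -0.5, -1.8]
width: 0.536
```

Call:
{"name": "move_arm", "arguments": {"series": [[0, 0, 0, 0, 0, 0], [0, 0, 0, 0, 0, 0], [0, 0, 0, 0, 0, 0]]}}

```text
clock: 49.2
position: [0.4482, 0.345, 0.146]
ee_rot: [-0.226, 2.836, 0.034]
force: [-0.6, -0.3, -0.4]
width: 0.536
```

```bash
python3 st.py; python3 -c "
from h import *
plan([spanel([65,187,60]),spanel([65,187,29])],step=.016)"
```

```text
panel mm [ 68.2 185.4 109.3] F [-0.6 -0.3 -0.4] j [-0.198  0.493 -0.89   2.009  0.892  0.802  0.102] w 0.536 [1.250e+01 1.000e-01 1.794e+02]
[[0.44,0.11,-1.15,0.0,0.0,0.0],[0.43,0.11,-1.15,0.0,0.0,0.1],[0.44,0.12,-1.15,0.0,0.0,0.0],[0.43,0.11,-1.16,0.0,0.0,0.1],[0.65,0.11,-1.4,0.0,0.0,-0.0],[0.64,0.1,-1.41,0.0,0.0,-0.0]]
```

Call:
{"name": "move_arm", "arguments": {"series": [[0.44, 0.11, -1.15, 0, 0, 0], [0.43, 0.11, -1.15, 0, 0, 0.1], [0.44, 0.12, -1.15, 0, 0, 0], [0.43, 0.11, -1.16, 0, 0, 0.1], [0.65, 0.11, -1.4, 0, 0, 0], [0.64, 0.1, -1.41, 0, 0, 0], [0, 0, 0, 0, 0, 0], [0, 0, 0, 0, 0, 0]]}}

```text
clock: 50.0
position: [0.4771, 0.353, 0.0709]
ee_rot: [-0.236, 2.837, 0.035]
force: [-0.0, 0.0, -1.4]
width: 0.536
```

```bash
python3 st.py
```

```text
panel mm [ 63.5 188.6  28.6] F [-0.   0.  -1.4] j [-0.274  0.626 -0.774  2.013  1.074  0.718 -0.025] w 0.536 [-1.260e+01  1.000e-01 -1.793e+02]
```

Call:
{"name": "move_arm", "arguments": {"series": [[0.05, -0.1, -0.09, 0, 0, 0], [0.04, 0, -0.09, 0, 0, 0], [0.02, 0, -0.05, 0, 0, 0], [0, 0, 0, 0, 0, 0], [0, 0, 0, 0, 0, 0]]}}

```text
clock: 50.5
position: [0.4787, 0.352, 0.0695]
ee_rot: [-0.235, 2.835, 0.036]
force: [-0.3, -0.3, -1.8]
width: 0.536
```

```bash
python3 st.py
```

```text
panel mm [ 64.2 187.4  26.8] F [-0.3 -0.3 -1.8] j [-0.273  0.627 -0.771  2.014  1.08   0.714 -0.029] w 0.536 [-1.250e+01  1.000e-01 -1.794e+02]
```

Call:
{"name": "move_arm", "arguments": {"series": [[0.04, 0, -0.09, 0, 0, 0], [0, 0, 0, 0, 0, 0], [-0.09, -0.01, -0.04, 0, 0, 0], [-0.09, -0.02, -0.04, 0, 0, 0], [-0.09, -0.01, -0.04, 0, 0, 0], [0, 0, 0, 0, 0, 0], [0, 0, 0, 0, 0, 0]]}}

```text
clock: 51.2
position: [0.4763, 0.3519, 0.0673]
ee_rot: [-0.236, 2.836, 0.036]
force: [0.7, 0.6, 2.7]
width: 0.535
```

```bash
python3 st.py
```

```text
panel mm [ 61.1 187.6  25.8] F [0.7 0.6 2.7] j [-0.278  0.628 -0.768  2.021  1.087  0.71  -0.04 ] w 0.535 [ -12.5    0.2 -179.4]
```

Call:
{"name": "move_arm", "arguments": {"series": [[-0.09, -0.01, -0.04, 0, 0, 0], [-0.09, -0.02, -0.04, 0, 0, 0], [0, 0, 0, 0, 0, 0], [0, 0, 0, 0, 0, 0]]}}

```text
clock: 51.6
position: [0.4749, 0.3516, 0.0667]
ee_rot: [-0.235, 2.835, 0.036]
force: [3.1, 1.0, 3.6]
width: 0.536
```

Call:
{"name": "move_arm", "arguments": {"series": [[-0.09, -0.01, -0.04, 0, 0, 0], [0, 0, 0, 0, 0, 0], [0, 0, 0, 0, 0, 0]]}}

```text
clock: 51.9
position: [0.4748, 0.3516, 0.0666]
ee_rot: [-0.234, 2.834, 0.036]
force: [5.0, 1.4, 4.2]
width: 0.534
```

```bash
python3 st.py
```

```text
panel mm [ 59.5 187.6  25.8] F [5.  1.4 4.2] j [-0.281  0.627 -0.766  2.025  1.093  0.707 -0.049] w 0.534 [ -12.3    0.2 -179.4]
```

The up-slope force rises at x ≈ 59.5 mm, the same place as the first slate, so it is on the ledge. Releasing and withdrawing.

Call:
{"name": "move_arm", "arguments": {"series": [[0, 0, 0, 0, 0, 0], [0, 0, 0, 0, 0, 0], [0, 0, 0, 0, 0, 0], [0, 0, 0, 0, 0, 0], [0, 0, 0, 0, 0, 0]], "grip": 0.58}}

```text
clock: 52.4
position: [0.4733, 0.351, 0.0658]
ee_rot: [-0.236, 2.836, 0.035]
force: [-1.1, 0.6, 0.6]
width: 0.581
```

Call:
{"name": "move_arm", "arguments": {"series": [[-0.3, -0.04, 0.9, 0, 0, 0], [-0.6, -0.1, 1.9, 0, 0, 0], [-1.0, -0.15, 3, 0, 0, 0], [-1.0, -0.15, 3, 0, 0, 0], [-0.5, 0, 3.5, 0, 0, 0], [0, -1, 4, 0, 0, 0], [0, -3, 3, 0, 0, 0], [0, -4, 1, 0, 0, 0]]}}

```text
clock: 53.2
position: [0.4394, 0.2694, 0.2727]
ee_rot: [-0.241, 2.831, 0.041]
force: [0.9, -1.3, -0.1]
width: 0.584
```

Call:
{"name": "move_arm", "arguments": {"series": [[0, -4, 0, 0, 0, 0], [0, -4, 0, 0, 0, 0], [0, -4, 0, 0, 0, 0], [0, -4, 0, 0, 0, 0], [0, -4, 0, 0, 0, 0], [0, -4, 0, 0, 0, 0], [0, -4, 0, 0, 0, 0], [0, -4, 0, 0, 0, 0]]}}

```text
clock: 54.0
position: [0.4391, -0.0544, 0.2697]
ee_rot: [-0.236, 2.835, 0.033]
force: [1.3, -1.1, -0.7]
width: 0.581
```

Call:
{"name": "move_arm", "arguments": {"series": [[0, -4, 0, 0, 0, 0], [0, -4, 0, 0, 0, 0], [0, -4, 0, 0, 0, 0], [0, -4, 0, 0, 0, 0], [0, -4, 0, 0, 0, 0], [0, 0, 0, 0, 0, 0], [0, 0, 0, 0, 0, 0], [0, 0, 0, 0, 0, 0]]}}

```text
clock: 54.8
position: [0.4398, -0.2517, 0.2693]
ee_rot: [-0.238, 2.835, 0.036]
force: [0.5, 0.6, -0.2]
width: 0.584
```

```bash
python3 - <<'E'
from h import *
_,a=snap('top'); _,b=snap('side')
ct=cam(a)
for n in ('timer','dish'):
    r=outline_of('top',n)
    if r: ys,xs=np.nonzero(r[0]['mask']); print(n,r[0]['p'],onplane(ct,[[xs.mean(),ys.mean()]],.005)[0].round(3))
A=a['color'][150:310,20:290,::-1]; B=b['color'][210:470,70:330,::-1]
for c,img in ((cam(a),a),(cam(b),b)): pass
A=cv2.resize(A,None,fx=2.9,fy=2.9,interpolation=3)[:, :790]
B=cv2.resize(B,(400,400),interpolation=3)
# rectified panel view from both cameras (face plane), 2 px/mm
def rect(im):
    c=cam(im); x,y=np.meshgrid(np.arange(200,-20,-.9),np.arange(220,-220,-1.11)); P=np.c_[x.T.ravel(),y.T.ravel(),0*x.ravel()+4]
    uv=proj(c,PO+PR.apply(P/1000)).astype(np.float32).reshape(*x.T.shape,2)
    return cv2.remap(im['color'][:,:,::-1].copy(),uv[...,0],uv[...,1],1)
r1,r2=rect(a),rect(b); h=max(r1.shape[0],1)
left=cv2.resize(A,(400,int(A.shape[0]*400/A.shape[1])))
top=np.zeros((330,800,3),np.uint8); B=cv2.resize(B,(330,330)); top[:,470:800]=B; top[:left.shape[0],:400]=left
bot=np.hstack([r1[:, :400],r2[:, :400]]); bot=cv2.copyMakeBorder(bot,0,0,0,800-bot.shape[1],0)
out=np.vstack([top,bot]); print(out.shape); cv2.imwrite('pics/final.png',out[:600])
E
```

```text
timer 0.96 [ 0.285 -0.287  0.005]
dish 0.95 [ 0.784 -0.184  0.005]
(575, 800, 3)
```

View pics/final.png

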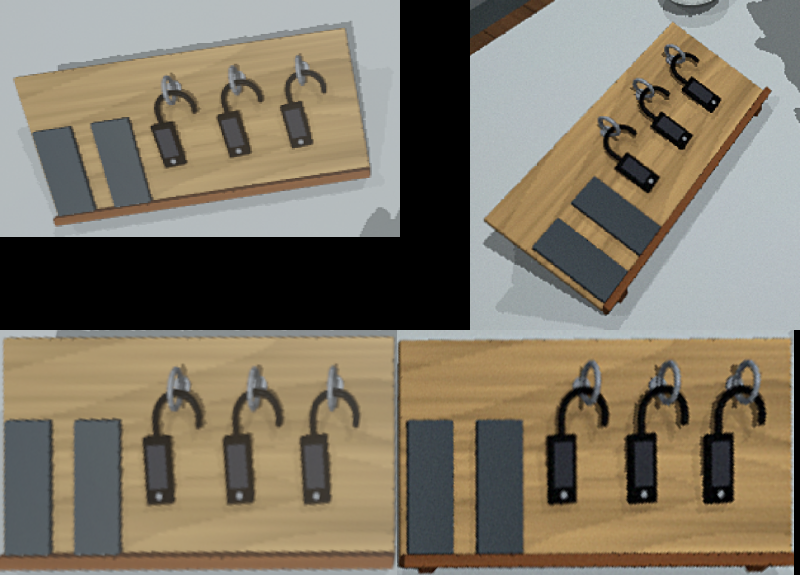

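Picture: all three tags hang through their rings with the plates down-slope. Both slates lie parallel up the slope with their lower ends at the ledge. Handing in.

```bash
python3 -c "
from cell import workorder; print(workorder.sign_off())"
```

```text
the job is handed in; nothing more can be done
None
```

The display is set out and handed in at about 55 s of the 210 s allowed. No verdict was reported.

- **Tags:** All three were on the table. I swung each hook along its curve through a ring of its own (ring1, ring2, ring3), and each now hangs down the slope by its crown.
- **Slates:** Both lie flat in the bay, side by side and lengthwise up the slope. I slid each down until I felt the ledge (about 9 N and 6 N up the slope).
- **Knock:** One slate was shifted about 25 mm during the run. I measured it again with two cameras and picked it up from its new place.

**Last checks:**
- The final top and side pictures, also flattened to the panel face, show the tags hanging straight and both slates parallel with their lower ends at the ledge. The arm was well clear.
- The dish reads unmoved. The timer reads about 4 mm from its first reading, which I put down to noise in the detected outline, as nothing came near it.
- **Disagreements:** The panel face was felt about 3 mm higher than my camera estimate, which I corrected by touch. For the second slate, the wrist camera put it 6 mm off the top camera along its length because the gripper hid part of it, so I used the top camera.
- **Joint limits:** Joints 6 and 7 sat on their range limits while I lowered the first two tags. They read up to 0.002 rad past the rounded limits (0.118 and -2.741), so I backed them off. I can't tell whether that counts as passing the range.

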